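# Trigger-clamp a die block, fit its backplate over the pins, let the clamp off

## Task

In the assembly fixture, squeeze the clamp's trigger again and again until the die block is nipped firmly against the stop, but do not force the trigger once it goes stiff. With the block held, lower the blue backplate by its shank over both guide pins until it lies flush, then press the red release tab so that the jaw runs fully back and the set sits free against the stop. Do not drop the plate onto the pins, and leave the other things standing around the fixture where they are.

Things in the scene. Friction and masses are not known exactly. Their poses are not given: they have to be found in the camera images.
- handle_grip (a point): Middle of the rear face of the trigger clamp's fixed dark-green grip (26 mm wide, 20 mm thick, free end 15 mm further along +z, bare for 60 mm), 135 mm above the table. The clamp leans 35 degrees from upright towards the robot. Axes: y along the bar in the closing direction, from clamp to stop; z along the leaning grip to its free end; x across. Nothing stands within 60 mm behind (-y) it.
- guard_edge (a point): Clear guard sheet over the clamp, 134 x 96 x 5 mm, part of the fixture; this point is the middle of the front (robot side) edge of its underside, 236 mm above the table. The grip leans out from under it: the edge is level with handle_grip or up to 5 mm further from the robot, so hand and wrist must come in leaning with the grip, 25 to 45 degrees from vertical. Axes: y closing direction, z up.
- trigger_face (a point): Middle of the front face of the ivory trigger (22 mm wide, 12 mm thick, free end 11 mm further out), in front (+y) of the grip: at rest 58 mm from the grip's rear face (61 mm at its free end), fully squeezed 36 mm. Pivot 57 mm below, near the bar. Squeeze grip and trigger together between the fingers. A spring (5 to 7 N) returns it in under a second; 24 to 40 N here nips the block well, 70 N and more over-tightens.
- trigger (a joint): Trigger angle in rad: 0 at rest, 0.42 fully squeezed. Each full squeeze (above 0.40) walks the bar one tooth, 8 mm; a part squeeze gains nothing. It must go right back to rest (below 0.05) before the next. When the jaw is tight the trigger goes stiff: at 24 N it stops short of 0.40 and the bar gains nothing more.
- bar (a joint): Travel of the toothed bar and jaw in m: 0 is fully back, grows as the jaw closes (most 0.055). A pawl holds it where it is walked; a return spring runs it back when the release tab is pressed. 14 to 33 mm (2 to 4 squeezes) are needed to nip the block, depending on where the stop is set.
- jaw_pad: Black sprung jaw pad on the bar's front end, 44 wide x 30 high x 8 mm, its middle 30 mm above the table; it gives up to 13 mm (10 N at first touch, 14 N at the end).
- jaw_face (a point): Middle of the pad's front face, which meets the block. Axes as the fixture: y closing direction, z up.
- release_tab (a point): Middle of the top of the red release tab (28 mm across, 32 mm along the bar) on the tail of the brake pawl, behind (-y of) the grip: 60 mm behind its rear face and 94 mm lower along z than its free end. Axes: y along the bar (closing), z out of the tab, leaning 35 degrees like the grip. Press along -z by 11 to 14 mm (3 to 9 N) for about a second until the jaw has run back; it springs up by itself.
- release (a joint): Angle of the release tab in rad: 0 up, 0.20 fully down; about 0.13 lets the bar go. It ticks up to 0.15 while the bar is being walked.
- stop: Steel stop bar (76 x 20 x 30 mm) bolted to the fixture plate at the far end of the bed; origin at the bottom of the face that looks to the jaw.
- stop_face (a point): Middle of the stop's face; the block is pushed against it. y points away from the jaw.
- die_block: Aluminium die block, 80 wide x 100 long (y) x 36 mm high, 0.85 kg, loose on the fixture plate between jaw and stop, with 4 mm play to a low guide rail on either side; it starts a few mm short of the stop. Origin: centre of its underside (12 mm above the table). Two upright chrome guide pins stand on its top.
- block_top (a point): Centre of the die block's top face, 48 mm above the table; y along the line of the two pins, z up.
- block_end (a point): Middle of the die block's end face that meets the stop.
- pin0 (a point): Foot of guide pin 0, on the block's top 38 mm to -y of its centre: 14 mm diameter, 34 mm tall, rounded nose from 24 mm up.
- pin1 (a point): Foot of guide pin 1, 38 mm to +y of the block's centre, the same size.
- backplate: Blue backplate, 80 x 104 (y) x 12 mm, 0.5 kg, with two 16 mm holes right through, 38 mm either side of its centre along y, and a square chrome shank, 28 x 28 mm and 46 mm tall, standing on its centre. Origin: centre of its underside. It starts lying on a black rubber pad (150 x 140 x 6 mm), to the left. Turned end for end it fits as well.
- shank (a point): Centre of the shank, half-way up, 35 mm above the plate's underside: grip here, flats square to the plate's x and y.
- plate_seat (a point): Centre of the plate's underside, which comes to lie on block_top; z up, y along the line of the holes.
- square_punch: Chrome square punch, 30 mm square, 94 mm tall, upright on the table, left or right of the fixture. Bystander.
- die_cap: Blue nylon die cap, 60 mm diameter, 62 mm tall, on the table, left or right of the fixture. Bystander.
- gauge_block: Steel gauge block, 35 x 100 x 20 mm, lying on the table between robot and fixture. Bystander.
- ejector_sleeve: Yellow brass ejector sleeve, 42 mm diameter, 75 mm tall, upright on the table between robot and fixture. Bystander.
- mallet: Mallet with a wooden handle, 260 mm long, lying on the right. Bystander.
Things that resemble listed ones, but are neither listed nor needed, are in the scene too. Leave any green look-alike of the backplate alone.

How it is judged (in metres and radians):
On the way, in this order (a step that is already met when the one before it is completed fails the run):
1. the die block is nipped between the jaw pad and the stop (over 6 N at the pad, over 2 N at the stop) with the trigger back at rest (contact force between jaw_pad and die_block above 6 N and contact force between die_block and stop above 2 N and value of joint trigger below 0.06 rad), for 0.3 s.
2. the backplate lies flush on the block over both pins while the block is still nipped (z of plate_seat in the frame of block_top between -0.003 and 0.0025 m and horizontal distance between plate_seat and block_top below 0.003 m and angle between the z axis of plate_seat and the z axis of block_top, either way round below 0.025 rad and angle between the y axis of plate_seat and the y axis of block_top, either way round below 0.07 rad and contact force between jaw_pad and die_block above 6 N and contact force between die_block and stop above 2 N), for 0.2 s.
3. the release tab has let the jaw run back, the plate still flush (z of plate_seat in the frame of block_top between -0.003 and 0.0025 m and horizontal distance between plate_seat and block_top below 0.003 m and angle between the z axis of plate_seat and the z axis of block_top, either way round below 0.025 rad and angle between the y axis of plate_seat and the y axis of block_top, either way round below 0.07 rad and value of joint bar below 0.006 m), for 0.2 s.
At the end, for the whole second after the job is handed in: Plate flush on the block over both pins (within 2.5 mm of its top, 3 mm of centre, level); block within 4 mm of the stop; jaw run back to within 6 mm of fully open; trigger and tab at rest; plate and block released and still (all of step 3 and y of block_end in the frame of stop_face above -0.004 m and value of joint each of release, trigger below 0.04 rad and linear speed of each of backplate, die_block below 0.02 m/s and contact force between the fingers and backplate below 0.1 N); the robot touches nothing.
It fails at once if a bystander (punch, die cap, gauge block, sleeve or mallet) is moved more than 30 mm (distance of any of square_punch, die_cap, gauge_block, ejector_sleeve, mallet from where it was at the start of the episode above 0.03 m).
It fails at once if the clamp is over-tightened: more than 90 N between jaw pad and block (contact force between jaw_pad and die_block above 90 N).
It fails at once if the plate is dropped onto the pins (faster than 0.4 m/s within 20 mm of the block's centre line) (horizontal distance between plate_seat and block_top below 0.02 m and linear speed of backplate above 0.4 m/s).
It also fails if it takes over 72 s, if anything falls off the work surface, if the arm or the gripper's body presses on something with over 40 N, if the wrist force passes 120 N, or if a joint passes its speed limit or range.

## Robot

A 6-joint arm with a two-finger parallel gripper is mounted at the origin on the work surface. World frame = base frame: x ahead of the robot, y to its left, z up, the work surface at z = 0. Lengths are in mm, angles in rad, forces in N, time in s.
With the tool pointing down it reaches from about 300 to 775 mm from the base axis. Payload 14.6 kg.
Tool frame: the origin (TCP) lies midway between the tips of the shut fingers; the grasp point (between the pads) lies bot.tcp_to_grasp behind it (bot.tcp_to_grasp is the distance from the TCP to the grasp point, in mm); y points along the fingers, x is the direction in which the jaws open and shut, and the axes are right-handed (so a half turn about y gives the same grasp; the last joint's range is limited). The gripper opens to 94 mm and grips with 3 to 60 N. Pads are 16 mm wide; open, the fingers measure 119 mm over their backs; the gripper's body (75 mm by 177 mm) begins 78 mm behind the grasp point.
Start: joints at [-1.202, 0.3, 1.521, -0, 1.321, -0.067], TCP at [232.167, -498.586, 205.446] pointing down, gripper open.
Joint ranges: [-3.03, 3.03], [-0.79, 2.21], [0.23, 2.52], [-1.04, 4.18], [0, 3.07], [-2.55, 2.55]. Speed limits (rad/s): [2.22, 2.22, 2.57, 3.14, 3.14, 3.14].

## Interface

Orientations are given as [roll, pitch, yaw] about the fixed x, y, z axes, in that order (R = Rz(yaw) Ry(pitch) Rx(roll)).
In Python, from bench import bot gives the robot as it stands.
- The arm moves only by the tool play_rows, never from a script. Its argument "steps" is a list of rows, each a list of 6 numbers: the shift along the tool's x, y, z in cm, then the turn, a rotation vector about the tool's x, y, z in degrees. A call has 1 to 20 rows; each row shifts and turns the commanded pose from where the row before left it, along the tool's axes as they then stand; what a row does not reach is not made up. A row lasts 1/12 s, in which the tool goes at most 41.7 mm and 7.16 degrees, less where a joint would pass 70% of its speed; a pose out of reach is approached as far as the arm can. A call is refused whole if a number of a shift passes 4.17 or a number of a turn 7.16, either way. A call with a gripper value outside its range is refused whole. "fingers" is the closure, from -1 (fully open) to 1 (shut), set as the call begins (left out, the last holds). The fingers move at their own pace and stop on an object; "squeeze" is the grip in N (left out, the last holds). Time passes only in rows, so rows that do not move let the fingers close. It gives the time, the measured TCP pose, the force and the opening at its end, in the units of the state.
- bot.get_state(): the state, without advancing time (a new reading comes with each control period).
- bot.get_image(name): name is "scene" or "top" or "wrist"; returns (picture, depth): 420x560x3 uint8, red, green, blue; 420x560 float32, mm along the optical axis (not along the pixel's ray), 0 where there is no reading.
- bot.camera_model(name): a dict with "fx", "fy", "cx", "cy" (pixels), "T" (4x4, takes a point from camera to world coordinates). Camera axes: x right, y up, looking along -z (the intrinsics and any distortion apply to the point x, -y, -z); pixel columns grow to the right and rows downward; lengths in mm; the calibration is good to about 2 mm. A picture is of the moment at which its call begins: read the wrist's pose just before it. camera_model takes no time and is no camera call; for the wrist camera it gives the pose at the moment of the call.
- bot.hand_in(): hands the job in, once; it reports no verdict.
The state is a dict: "clock": time; "joint_positions": joint angles; "qvel": joint speeds; "effort": joint torques, N m; "tool_pos": TCP position; "tool_rot": TCP orientation; "wrist_force": force on the tool from outside, world axes, zero at the start; "torque": the same for the moment, N m; "width": finger opening in mm.
Only numpy, scipy, OpenCV 4.12 (cv2) and the standard library are available. Lean on these libraries where they do the work, as an engineer would, in place of code of your own. Each camera call takes 0.05 s, during which the arm holds its last target.

## Working session

There is one attempt and no reset: what is moved stays moved. The work goes in short steps, Python scripts to look and compute and a tool call to move; the robot and the scene stay as the last step left them, time stands still between calls to the robot, and variables do not carry over. Pictures are saved under pics/ and viewed, and the job is handed in when it is done.

Besides the shell and the picture viewer there is one more tool, called as name(argument=value, ...) on one line, values as JSON. play_rows: Moves the arm, as the interface text tells. Its arguments: {"type":"object","properties":{"steps":{"type":"array","items":{"type":"array","items":{"type":"number"}}},"fingers":{"type":"number"},"squeeze":{"type":"number"}},"required":["steps"]}

```bash
ls; mkdir -p pics; python3 - <<'E'
from bench import bot
import cv2,numpy as np
print(bot.get_state()); print(bot.tcp_to_grasp)
for n in ["scene","top"]:
    im,d=bot.get_image(n); cv2.imwrite(f"pics/{n}0.png",im[:,:,::-1]); np.savez(f"{n}0.npz",im=im,d=d)
    m=bot.camera_model(n); print(n,m); np.savez(f"{n}cam.npz",**m)
E
```

```text
pics
{'clock': 0.0, 'joint_positions': array([-1.20159062e+00,  3.00457772e-01,  1.52155412e+00, -6.52759562e-06,
        1.32071613e+00, -6.66302321e-02]), 'qvel': array([-0.00032225, -0.00034029,  0.00062886, -0.00141341, -0.00087806,
        0.00100985]), 'effort': array([ 5.67453590e-04, -5.31803262e+01, -3.52734876e+01,  7.08857970e-02,
        2.44101678e-02, -9.31749014e-05]), 'tool_pos': array([ 232.08068167, -498.35422089,  204.90505181]), 'tool_rot': array([-1.57072704e+00,  1.13326548e-03, -1.13495873e+00]), 'wrist_force': array([ 0.08501129, -0.45067491,  0.03974869]), 'torque': array([ 0.01531451, -0.05662977,  0.0338473 ]), 'width': 94.00763003455694}
18.8
scene {'fx': 386.21959587956394, 'fy': 386.21959587956394, 'cx': 280.1269176353421, 'cy': 211.30289787789158, 'T': array([[-6.43625314e-01, -6.24700453e-01,  4.42149069e-01,
         9.09476960e+02],
       [ 7.65334905e-01, -5.23090910e-01,  3.75017843e-01,
         3.34523946e+02],
       [-2.98965682e-03,  5.79763093e-01,  8.14779613e-01,
         1.00800889e+03],
       [ 0.00000000e+00,  0.00000000e+00,  0.00000000e+00,
         1.00000000e+00]])}
top {'fx': 419.6108576228092, 'fy': 419.6108576228092, 'cx': 282.96251354520643, 'cy': 210.22958900592332, 'T': array([[-1.63924963e-03,  9.95863534e-01, -9.08467606e-02,
         3.30849991e+02],
       [-9.99951107e-01, -7.46474249e-04,  9.86037353e-03,
        -3.24141221e+01],
       [ 9.75177166e-03,  9.08584824e-02,  9.95816067e-01,
         1.38114109e+03],
       [ 0.00000000e+00,  0.00000000e+00,  0.00000000e+00,
         1.00000000e+00]])}
```

View pics/scene0.png

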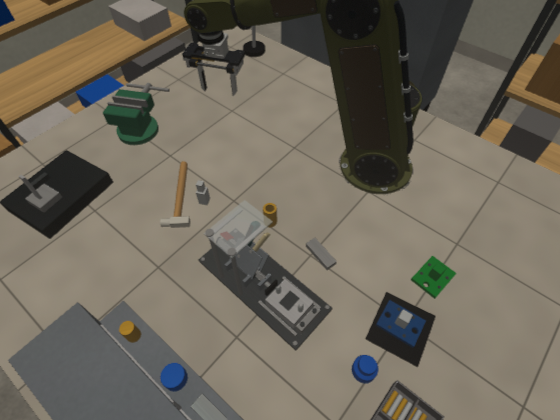

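View pics/top0.png

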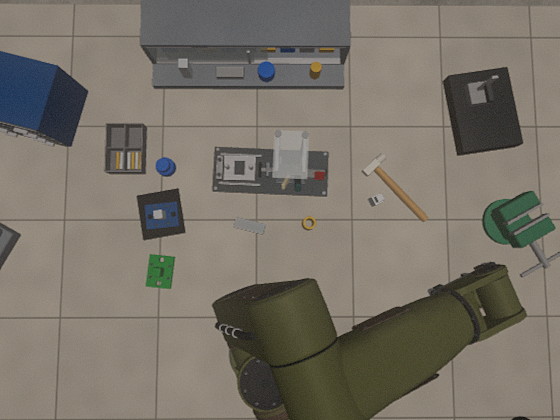

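```bash
python3 - <<'E'
import cv2
t=cv2.imread("pics/top0.png")[120:250,120:350]; cv2.imwrite("pics/topc.png",cv2.resize(t,None,fx=3.4,fy=3.4,interpolation=cv2.INTER_CUBIC))
t=cv2.imread("pics/scene0.png")[190:390,190:450]; cv2.imwrite("pics/scenec.png",cv2.resize(t,None,fx=3,fy=3,interpolation=cv2.INTER_CUBIC))
E
```

```text
(no output)
```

View pics/topc.png

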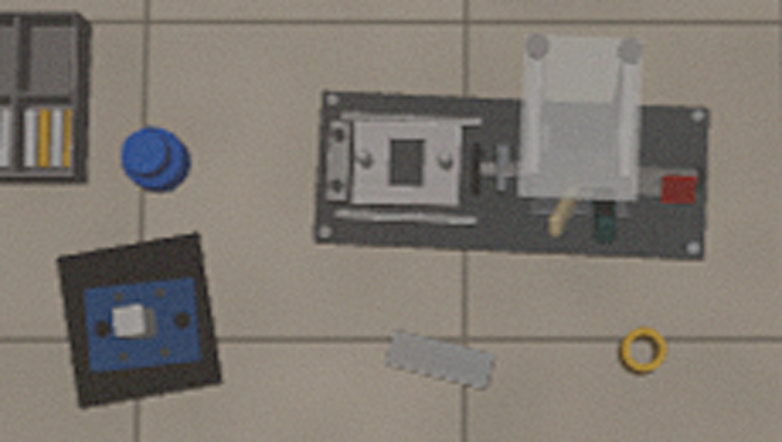

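View pics/scenec.png

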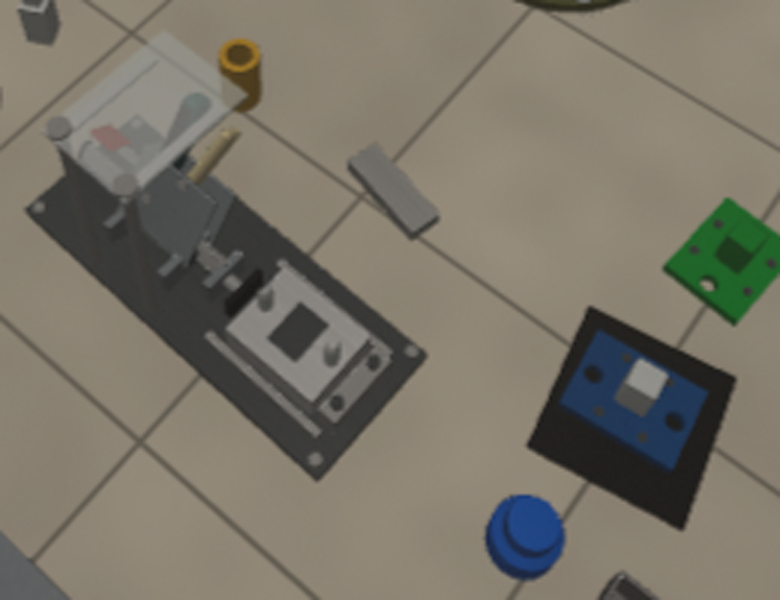

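```bash
cat > h.py <<'E'
import numpy as np,cv2
def cam(n):
    m=np.load(f"{n}cam.npz"); return m
def ray(m,u,v):
    d=np.array([(u-m["cx"])/m["fx"],-(v-m["cy"])/m["fy"],-1.0]); return m["T"][:3,3],m["T"][:3,:3]@d
def onz(m,u,v,z):
    o,d=ray(m,u,v); return o+d*(z-o[2])/d[2]
def dep(m,u,v,D):
    o,d=ray(m,u,v); return o+d*D
def two(m1,p1,m2,p2):
    o1,d1=ray(m1,*p1);o2,d2=ray(m2,*p2)
    A=np.stack([d1,-d2],1);s=np.linalg.lstsq(A,o2-o1,rcond=None)[0]
    a=o1+d1*s[0];b=o2+d2*s[1];return (a+b)/2,np.linalg.norm(a-b)
E
python3 - <<'E'
from h import *
t=np.load("top0.npz");s=np.load("scene0.npz");T=cam("top");S=cam("scene")
tc=lambda x,y:(120+x/3.4,120+y/3.4); sc=lambda x,y:(190+x/3,190+y/3)
np.set_printoptions(precision=1,suppress=True)
def P(name,p,D,m,z):
    u,v=p;dd=D["d"][int(v)-1:int(v)+2,int(u)-1:int(u)+2];print(name,np.round(p,1),"depth:",dep(m,u,v,np.median(dd)),"plane:",onz(m,u,v,z))
for n,c,z in [("blocktopcentre",(407,163),48),("pin0",(446,161),82),("pin1",(364,160),82),("shanktop",(130,321),64),("plate hole+",(103,328),18),("plate hole-",(181,321),18),("triggerend",(556,228),140),("gripend",(604,225),145),("red",(679,189),50),("jawpad",(475,168),45),("stop",(338,161),42),("screws TL",(332,100),12),("TR",(698,116),12),("BL",(325,232),12),("BR",(693,248),12),("guardBL",(520,198),236),("guardBR",(638,202),236),("gauge",(440,360),20),("sleeve",(643,350),75),("cap",(150,158),62)]:
    P(n,tc(*c),t,T,z)
print()
for n,c,z in [("pin0",(268,290),82),("pin1",(333,342),82),("shanktop",(646,378),64),("triggerend",(228,136),140),("gripend",(195,105),145),("guardc1",(245,98),236),("red",(112,138),50),("hole",(595,374),18),("hole2",(676,422),18)]:
    P(n,sc(*c),s,S,z)
E
```

```text
blocktopcentre [239.7 167.9] depth: [589.2  93.3  48.1] plane: [589.2  93.3  48. ]
pin0 [251.2 167.4] depth: [586.   54.7  73.9] plane: [584.5  54.2  82. ]
pin1 [227.1 167.1] depth: [587.7 131.2  70.3] plane: [585.4 129.7  82. ]
shanktop [158.2 214.4] depth: [438.3 346.8  62. ] plane: [438.1 346.2  64. ]
plate hole+ [150.3 216.5] depth: [436.2 389.2   4.5] plane: [435.2 385.   18. ]
plate hole- [173.2 214.4] depth: [442.7 313.7   6.6] plane: [441.8 310.8  18. ]
triggerend [283.5 187.1] depth: [513.4 -46.5 141.2] plane: [513.5 -46.5 140. ]
gripend [297.6 186.2] depth: [514.4 -88.2 151.8] plane: [515.4 -88.5 145. ]
red [319.7 175.6] depth: [ 560.4 -161.8   70.2] plane: [ 564.  -163.8   50. ]
jawpad [259.7 169.4] depth: [585.1  29.2  44.5] plane: [585.   29.1  45. ]
stop [219.4 167.4] depth: [592.4 159.5  41.2] plane: [592.2 159.4  42. ]
screws TL [217.6 149.4] depth: [657.2 169.5  16.9] plane: [658.4 170.3  12. ]
TR [325.3 154.1] depth: [ 642.4 -186.7   13.5] plane: [ 642.7 -186.8   12. ]
BL [215.6 188.2] depth: [528.2 175.   14.2] plane: [528.5 175.4  12. ]
BR [323.8 192.9] depth: [ 5
[... 407 characters left out ...]
 plane: [591.1 332.   62. ]

pin0 [279.3 286.7] depth: [579.5  50.5  47.9] plane: [591.2  60.6  82. ]
pin1 [301. 304.] depth: [580.7 125.3  48.7] plane: [592.1 132.5  82. ]
shanktop [405.3 316. ] depth: [442.2 349.   63.8] plane: [442.3 349.   64. ]
triggerend [266.  235.3] depth: [523.5 -42.  143.3] plane: [522.  -43.5 140. ]
gripend [255. 225.] depth: [562.1 -38.7 240.8] plane: [518.7 -85.3 145. ]
guardc1 [271.7 222.7] depth: [530.6 -13.6 238.7] plane: [529.2 -14.8 236. ]
red [227.3 236. ] depth: [626.6 -67.1 241.5] plane: [ 555.9 -167.5   50. ]
hole [388.3 314.7] depth: [439.4 313.3   5.6] plane: [445.2 313.5  18. ]
hole2 [415.3 330.7] depth: [431.3 389.5   5.1] plane: [437.5 388.8  18. ]
```

```bash
python3 - <<'E'
from bench import bot
import cv2,numpy as np
s=bot.get_state();m=bot.camera_model("wrist"); print(m["fx"],m["cx"],m["cy"])
from scipy.spatial.transform import Rotation as R
Rt=R.from_euler("xyz",s["tool_rot"]).as_matrix()
np.set_printoptions(precision=3,suppress=True)
print(Rt); print("cam in tool\n",Rt.T@m["T"][:3,:3],Rt.T@(m["T"][:3,3]-s["tool_pos"]))
im,d=bot.get_image("wrist"); cv2.imwrite("pics/w0.png",im[:,:,::-1])
E
```

```text
344.6501061076332 274.8177239792527 212.61058646960538
[[ 0.422 -0.     0.907]
 [-0.907  0.001  0.422]
 [-0.001 -1.     0.   ]]
cam in tool
 [[ 1.     0.    -0.001]
 [-0.001  0.227 -0.974]
 [-0.     0.974  0.227]] [  -0.673 -179.448   64.97 ]
```

View pics/w0.png

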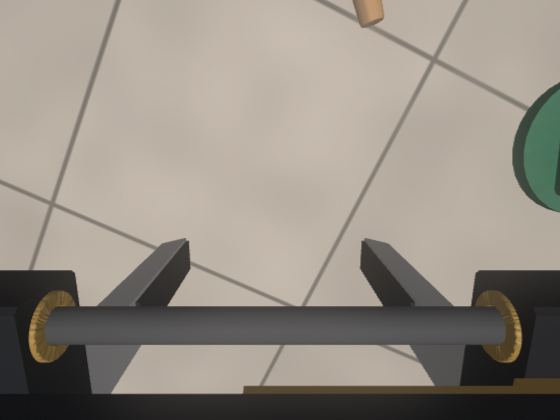

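```bash
cat > mv.py <<'E'
import numpy as np
from scipy.spatial.transform import Rotation as R
from bench import bot
np.set_printoptions(precision=3,suppress=True)
FY=np.array([0.044,0.999,0]);FY/=np.linalg.norm(FY)
def clampR(deg=35,fy=FY):
    x=-fy; a=np.radians(deg); fx=np.array([fy[1],-fy[0],0]); y=fx*np.sin(a)+np.array([0,0,-np.cos(a)])
    return np.stack([x,y,np.cross(x,y)],1)
def downR(xdir):
    x=np.array([xdir[0],xdir[1],0]);x/=np.linalg.norm(x);y=np.array([0,0,-1.]);return np.stack([x,y,np.cross(x,y)],1)
def plan(pos,Rt):
    s=bot.get_state();R0=R.from_euler("xyz",s["tool_rot"]).as_matrix()
    rv=R.from_matrix(R0.T@Rt).as_rotvec(degrees=True)
    d=np.array(pos)-s["tool_pos"]
    print("t",s["clock"],"pos",s["tool_pos"],"F",s["wrist_force"],"w",s["width"]);print("turn deg tool",rv,np.linalg.norm(rv));print("shift now-axes cm",R0.T@d/10);print("shift target-axes cm",Rt.T@d/10)
E
python3 - <<'E'
from mv import *
plan([454,-77,235],clampR())
E
```

```text
t 0.15 pos [ 232.1   -498.394  205.041] F [1.311 0.46  0.808] w 93.87694050490668
turn deg tool [34.327 26.611 -8.444] 44.24672845166349
shift now-axes cm [-28.836  -2.969  37.905]
shift target-axes cm [-43.075   9.198  18.359]
```

play_rows(steps=[[0,0,0,4.9,3.8,-1.2],[0,0,0,4.9,3.8,-1.2],[0,0,0,4.9,3.8,-1.2],[0,0,0,4.9,3.8,-1.2],[0,0,0,4.9,3.8,-1.2],[0,0,0,4.9,3.8,-1.2],[0,0,0,4.9,3.8,-1.2]])

```text
clock: 0.73
tool_pos: [231.9, -498.9, 205.7]
tool_rot: [-0.956, 0.0, -1.618]
wrist_force: [1.1, -0.7, 1.2]
width: 93.9
```

play_rows(steps=[[-3.1,0.65,1.3,0,0,0],[-3.1,0.65,1.3,0,0,0],[-3.1,0.65,1.3,0,0,0],[-3.1,0.65,1.3,0,0,0],[-3.1,0.65,1.3,0,0,0],[-3.1,0.65,1.3,0,0,0],[-3.1,0.65,1.3,0,0,0],[-3.1,0.65,1.3,0,0,0],[-3.1,0.65,1.3,0,0,0],[-3.1,0.65,1.3,0,0,0],[-3.1,0.65,1.3,0,0,0],[-3.1,0.65,1.3,0,0,0],[-3.1,0.65,1.3,0,0,0],[-3.1,0.65,1.3,0,0,0],[0,0,0,0,0,0],[0,0,0,0,0,0]])

```text
clock: 2.07
tool_pos: [452.5, -71.7, 235.0]
tool_rot: [-0.96, -0.0, -1.609]
wrist_force: [-0.6, -0.4, -1.3]
width: 94.0
```

```bash
cat > look.py <<'E'
import sys,cv2,numpy as np
from bench import bot
n=sys.argv[1]
m=bot.camera_model("wrist"); im,d=bot.get_image("wrist")
cv2.imwrite(f"pics/{n}.png",im[:,:,::-1]); np.savez(f"{n}cam.npz",**m); np.savez(f"{n}.npz",im=im,d=d)
E
python3 look.py w1; python3 - <<'E'
from mv import *
plan([454,-77,235],clampR()); print(bot.get_state()["joint_positions"])
E
```

```text
t 2.1167 pos [452.094 -73.192 234.883] F [-0.034  0.345 -0.448] w 94.15450830891416
turn deg tool [ 0.045  0.15  -0.07 ] 0.17201166125083736
shift now-axes cm [0.373 0.109 0.176]
shift target-axes cm [0.372 0.109 0.176]
[-0.341 -0.267  2.144  0.267  0.694  1.115]
```

View pics/w1.png

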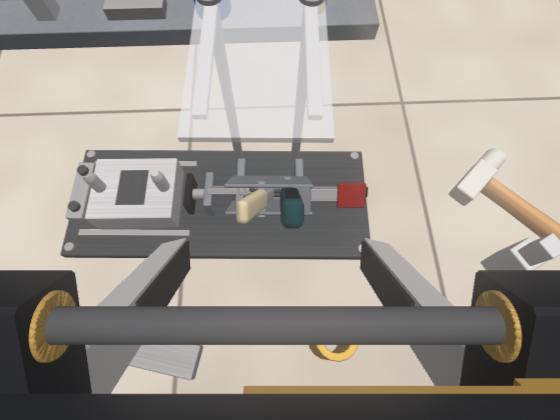

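```bash
python3 - <<'E'
import cv2
t=cv2.imread("pics/w1.png")[120:270,60:390]; cv2.imwrite("pics/w1c.png",cv2.resize(t,None,fx=2.4,fy=2.4,interpolation=cv2.INTER_CUBIC))
t=cv2.imread("pics/w1.png")[150:240,190:380]; cv2.imwrite("pics/w1d.png",cv2.resize(t,None,fx=4,fy=4,interpolation=cv2.INTER_CUBIC))
E
```

```text
(no output)
```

View pics/w1c.png

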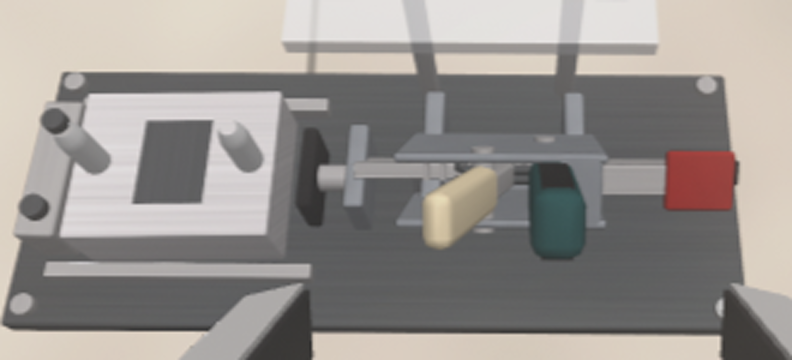

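View pics/w1d.png

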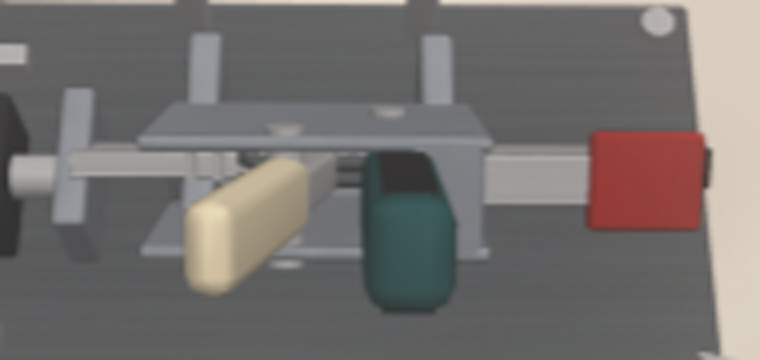

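```bash
python3 - <<'E'
from h import *
from mv import clampR,FY
np.set_printoptions(precision=1,suppress=True,linewidth=160)
D=np.load("w1.npz");m=cam("w1");im=D["im"].astype(int);d=D["d"]
v,u=np.mgrid[0:420,0:560]
P=np.stack([(u-m["cx"])/m["fx"],-(v-m["cy"])/m["fy"],-np.ones_like(u)],-1)*d[...,None]
W=P@m["T"][:3,:3].T+m["T"][:3,3]
fy=FY; fx=np.array([fy[1],-fy[0],0]); a=np.radians(35); zg=-fx*np.sin(a)+np.array([0,0,np.cos(a)]); xg=np.cross(fy,zg)
print("xg",xg)
O=np.array([523,-98,135.])
L=np.stack([(W-O)@xg,(W-O)@fy,(W-O)@zg],-1)
np.set_printoptions(precision=1,suppress=True,linewidth=160)
hsv=cv2.cvtColor(D["im"],cv2.COLOR_RGB2HSV)
green=(hsv[...,0]>75)&(hsv[...,0]<105)&(hsv[...,1]>110)
green[:150]=0;green[240:]=0;green[:,:270]=0;green[:,320:]=0
ivory=(hsv[...,0]>12)&(hsv[...,0]<32)&(hsv[...,1]>60)&(hsv[...,2]>120);ivory[:180]=0;ivory[230:]=0;ivory[:,:230]=0;ivory[:,275:]=0
red=((hsv[...,0]<8)|(hsv[...,0]>172))&(hsv[...,1]>120)&(u>320)&(u<380)&(v>170)&(v<215)
for n,M in [("green",green),("ivory",ivory),("red",red)]:
    p=L[M];print(n,M.sum(),"uv",u[M].min(),u[M].max(),v[M].min(),v[M].max())
    for k in range(3): print("  ", "xyz"[k],np.percentile(p[:,k],[1,5,25,50,75,95,99]))
    w=W[M];print("  W",np.percentile(w,[5,50,95],axis=0))
for uu in (291,):
  for vv in range(184,230,2): print(uu,vv,L[vv,uu],W[vv,uu],D["im"][vv,uu])
E
```

```text
xg [ 0.8 -0.   0.6]Traceback (most recent call last):
  File "<stdin>", line 19, in <module>
    return umr_minimum(a, axis, None, out, keepdims, initial, where)
ValueError: zero-size array to reduction operation minimum which has no identity
```

```bash
cat > g.py <<'E'
from h import *
from mv import clampR,FY
np.set_printoptions(precision=1,suppress=True,linewidth=160)
def load(n):
    D=np.load(f"{n}.npz");m=cam(n);d=D["d"]
    v,u=np.mgrid[0:420,0:560]
    P=np.stack([(u-m["cx"])/m["fx"],-(v-m["cy"])/m["fy"],-np.ones_like(u)],-1)*d[...,None]
    return D["im"],d,P@m["T"][:3,:3].T+m["T"][:3,3],cv2.cvtColor(D["im"],cv2.COLOR_RGB2HSV),u,v,m
fy=FY; fx=np.array([fy[1],-fy[0],0]); a=np.radians(35); zg=-fx*np.sin(a)+np.array([0,0,np.cos(a)]); xg=np.cross(fy,zg)
E
python3 - <<'E'
from g import *
im,d,W,hsv,u,v,m=load("w1")
O=np.array([523,-98,135.])
L=np.stack([(W-O)@xg,(W-O)@fy,(W-O)@zg],-1)
for vv in range(184,230,2): print(291,vv,L[vv,291],W[vv,291],im[vv,291],hsv[vv,291])
print(hsv[215,240],hsv[195,350])
for uu in range(270,312,2): print(uu,L[212,uu],im[212,uu])
E
```

```text
291 184 [ 11.9   7.1 -49.2] [561.2 -92.5 101.5] [132 133 138] [115  11 138]
291 186 [  9.7   7.1 -49.9] [559.8 -92.5  99.7] [126 128 132] [110  12 132]
291 188 [  9.8   7.7 -36. ] [552.  -91.6 111.1] [58 57 58] [150   4  58]
291 190 [  9.9   8.2 -23.3] [544.8 -90.7 121.6] [54 52 52] [ 0  9 54]
291 192 [ 10.    8.8 -11.5] [538.1 -89.9 131.3] [53 52 52] [ 0  5 53]
291 194 [ 9.7  9.2 -2.2] [532.7 -89.2 138.7] [53 52 51] [15 10 53]
291 196 [9.6 9.6 6.9] [527.3 -88.6 146.2] [52 51 51] [ 0  5 52]
291 198 [ 8.9  9.8 12.8] [523.4 -88.2 150.6] [56 71 71] [90 54 71]
291 200 [ 7.7  9.9 15.2] [521.  -88.  151.9] [59 85 86] [91 80 86]
291 202 [ 6.2  9.9 16.7] [519.  -87.9 152.3] [61 91 90] [89 84 91]
291 204 [ 4.6  9.9 17.3] [517.3 -87.8 151.8] [61 89 89] [90 80 89]
291 206 [ 3.1 10.  18. ] [515.6 -87.7 151.5] [60 88 87] [89 81 88]
291 208 [ 1.6 10.  19.3] [513.7 -87.6 151.8] [60 87 87] [90 79 87]
291 210 [-0.3  9.9 18.7] [512.5 -87.6 150.1] [59 86 85] [89 80 86]
291 212 [-2.1  9.9 18.2] [511.3 -87.6 148.7] [58 85 84] [89 81 85]
291 214 [-4.4  9.7 15.7] [510.8 -87.7 145.4] [58 84 84] [90 79 84]
2
[... 539 characters left out ...]
 142 147]
272 [-17.6  26.6 -48.5] [138 141 145]
274 [-17.5  24.5 -47.9] [138 140 145]
276 [-17.6  22.4 -48.3] [139 141 146]
278 [-17.7  20.3 -48.8] [139 141 145]
280 [-3.6 19.1 11.7] [100 105 108]
282 [-2.9 17.4 14.9] [51 66 65]
284 [-2.4 15.8 17. ] [54 74 74]
286 [-2.2 14.1 18. ] [57 80 80]
288 [-2.2 12.4 17.8] [58 84 84]
290 [-2.2 10.7 18. ] [58 84 84]
292 [-2.1  9.  18. ] [59 85 86]
294 [-2.1  7.3 18. ] [59 86 86]
296 [-2.1  5.6 18. ] [60 87 87]
298 [-2.2  3.9 17.6] [59 85 85]
300 [-2.5  2.1 16.1] [56 81 81]
302 [-2.8  0.3 14.9] [55 77 77]
304 [-17.3  -6.8 -47.7] [104 108 111]
306 [-17.5  -9.  -48.7] [123 125 129]
308 [-17.1 -10.9 -46.9] [124 126 130]
310 [-17.2 -13.  -47.5] [142 143 148]
```

```bash
python3 - <<'E'
from g import *
im,d,W,hsv,u,v,m=load("w1")
H=np.array([518.9,-98,135.7])
L=np.stack([(W-H)@xg,(W-H)@fy,(W-H)@zg],-1)
F=lambda p:np.array([p@fx,p@fy,p[2]])
red=((hsv[...,0]<8)|(hsv[...,0]>172))&(hsv[...,1]>110)&(u>320)&(u<380)&(v>170)&(v<215)
ivory=(hsv[...,0]>12)&(hsv[...,0]<32)&(hsv[...,1]>40)&(hsv[...,2]>110)&(v>180)&(v<230)&(u>230)&(u<275)
for n,M in [("ivory",ivory),("red",red)]:
    p=L[M];print(n,M.sum(),"uv",u[M].min(),u[M].max(),v[M].min(),v[M].max())
    for k in range(3): print("  ", "xyz"[k],np.percentile(p[:,k],[1,5,25,50,75,95,99]))
for uu,vv in [(238,213),(242,213),(246,213),(250,213),(240,208),(240,218)]: print("ivory",uu,vv,L[vv,uu])
# guard edge: pixel row v~136..141
for uu in (190,220,255,300,325):
    for vv in range(134,143,2): print("guard",uu,vv,W[vv,uu],onz(m,uu,vv,236),im[vv,uu])
# screws
for c in [(74,82),(706,85),(20,303)]: print("screw",onz(m,60+c[0]/2.4,120+c[1]/2.4,12))
E
```

```text
ivory 705 uv 236 266 190 223
   x [-13.4  -9.4  -4.4   1.1   6.3   9.5  10. ]
   y [33.3 35.  40.9 46.  50.8 55.9 57.5]
   z [-64.3 -52.6 -28.5  -4.8   7.8   9.5  10.1]
red 667 uv 337 365 183 206
   x [-13.9 -12.8  -7.4  -0.4   6.6  11.3  12.2]
   y [-82.3 -75.2 -68.8 -61.2 -53.3 -47.1 -45.9]
   z [-101.3  -80.4  -79.7  -79.1  -78.5  -77.7  -77.2]
ivory 238 213 [-1.8 55.7  8.9]
ivory 242 213 [-1.8 52.3  8.7]
ivory 246 213 [-1.9 48.8  8.2]
ivory 250 213 [-3.8 46.   0.1]
ivory 240 208 [ 2.8 53.9  9.2]
ivory 240 218 [-6.  53.9  9.9]
guard 190 134 [528.8 -22.1 240.2] [531.8 -21.  236. ] [211 208 206]
guard 190 136 [526.9 -22.3 240.8] [530.3 -21.1 236. ] [211 208 205]
guard 190 138 [526.5 -22.  239.4] [528.8 -21.1 236. ] [136 134 131]
guard 190 140 [526.2 -21.6 237.7] [527.3 -21.2 236. ] [133 130 127]
guard 190 142 [683.1  40.1   1.5] [525.8 -21.3 236. ] [152 145 137]
guard 220 134 [528.  -40.6 240.4] [531.1 -39.9 236. ] [227 224 222]
guard 220 136 [526.  -40.7 241.1] [529.6 -39.9 236. ] [226 223 221]
guard 220 138 [525.5 -40.6 239.8] [528.1 -40.  236. ] [158 153 151]
guard 220 140 [525.4
[... 546 characters left out ...]
89.6 241.9] [527.6 -90.3 236. ] [196 194 195]
guard 300 138 [522.8 -89.6 240.9] [526.2 -90.2 236. ] [136 135 134]
guard 300 140 [522.7 -89.8 238.9] [524.7 -90.1 236. ] [122 121 121]
guard 300 142 [ 678.2 -116.6   -0.2] [523.2 -90.  236. ] [135 131 129]
guard 325 134 [ 525.  -105.2  241.1] [ 528.5 -106.2  236. ] [227 224 222]
guard 325 136 [ 523.8 -105.1  240.7] [ 527. -106.  236.] [227 224 222]
guard 325 138 [ 522.6 -105.   240.4] [ 525.6 -105.9  236. ] [175 171 167]
guard 325 140 [ 522.5 -105.3  238.4] [ 524.1 -105.8  236. ] [152 148 145]
guard 325 142 [ 521.9 -105.4  237.2] [ 522.6 -105.6  236. ] [164 158 154]
screw [661.7 171.6  12. ]
screw [ 645.9 -187.7   12. ]
screw [531.4 178.4  12. ]
```

```bash
python3 - <<'E'
from g import *
from mv import *
H=np.array([518.9,-98,135.7])
g=H+21*fy-18.8*zg
plan(g,clampR())
E
```

```text
t 2.1167 pos [452.1 -73.2 234.9] F [-0.   0.3 -0.4] w 94.15450830891416
turn deg tool [ 0.   0.2 -0.1] 0.17201166125083736
shift now-axes cm [ 0.1 13.9 -0.1]
shift target-axes cm [ 0.1 13.9 -0.1]
```

play_rows(steps=[[0.1,2.0,-0.1,0,0.1,-0.1],[0,2.0,0,0,0,0],[0,2.0,0,0,0,0],[0,2.0,0,0,0,0],[0,2.0,0,0,0,0],[0,2.0,0,0,0,0],[0,1.2,0,0,0,0],[0,0.7,0,0,0,0],[0,0,0,0,0,0],[0,0,0,0,0,0]])

```text
clock: 2.95
tool_pos: [530.5, -79.6, 120.7]
tool_rot: [-0.961, -0.001, -1.618]
wrist_force: [-0.3, 0.4, 0.3]
width: 94.1
```

```bash
python3 look.py w2; python3 - <<'E'
from g import *
from mv import *
H=np.array([518.9,-98,135.7])
plan(H+18*fy-18.8*zg,clampR())
E
```

```text
t 3.0 pos [530.7 -79.3 121.2] F [ 0.3 -0.5 -0.2] w 93.99854561768667
turn deg tool [-0.  -0.1  0.2] 0.1963715542758436
shift now-axes cm [ 0.1  0.1 -0.1]
shift target-axes cm [ 0.1  0.1 -0.1]
```

View pics/w2.png

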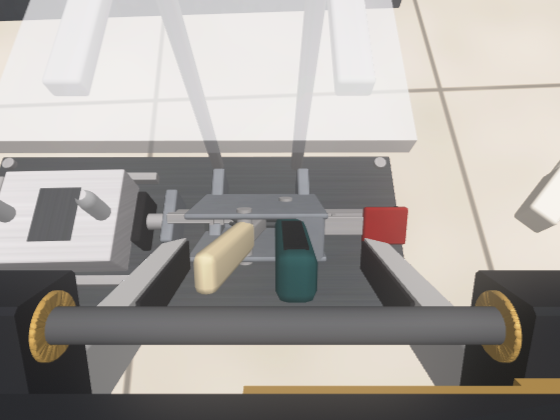

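play_rows(steps=[[0.1,0,0,0,0,0],[0,0,0,0,0,0],[0,0,0,0,0,0],[0,0,0,0,0,0],[0,0,0,0,0,0],[0,0,0,0,0,0],[0,0,0,0,0,0],[0,0,0,0,0,0]], fingers=1, squeeze=28)

```text
clock: 3.67
tool_pos: [530.6, -77.5, 121.3]
tool_rot: [-0.961, 0.002, -1.614]
wrist_force: [-7.8, 27.8, 15.7]
width: 44.4
```

play_rows(steps=[[0.1,0,0,0,0,0],[0.1,0,0,0,0,0],[0,0,0,0,0,0],[0,0,0,0,0,0]])

```text
clock: 4.0
tool_pos: [530.5, -81.0, 121.2]
tool_rot: [-0.96, -0.0, -1.616]
wrist_force: [-9.5, 2.8, 8.9]
width: 37.3
```

```bash
python3 look.py w3
```

```text
(no output)
```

View pics/w3.png

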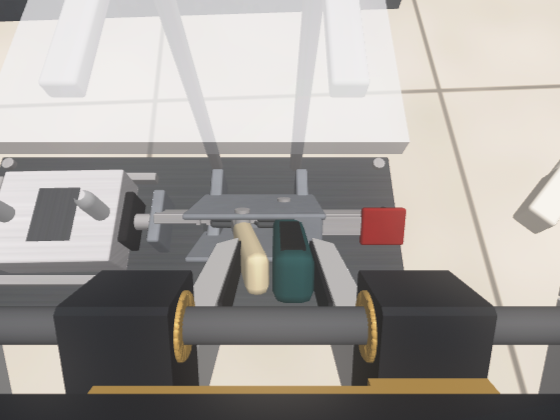

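play_rows(steps=[[0,0,0,0,0,0],[0,0,0,0,0,0],[0,0,0,0,0,0]])

```text
clock: 4.3
tool_pos: [530.5, -81.0, 121.2]
tool_rot: [-0.96, -0.0, -1.616]
wrist_force: [-10.0, 3.1, 8.9]
width: 37.1
```

```bash
cat > jaw.py <<'E'
import sys
from g import *
for n in sys.argv[1:]:
    im,d,W,hsv,u,v,m=load(n)
    Y=W@fy;X=W@fx;Z=W[...,2]
    X0=np.array([589.2,93.3,0])@fx
    pad=(hsv[...,2]<55)&(Z>38)&(Z<50)&(u>100)&(u<200)&(v>180)&(v<260)
    blk=(Z>46)&(Z<50)&(v>170)&(v<275)&(u<150)&(hsv[...,2]>120)
    print(n,"pad n",pad.sum(),"Y",np.percentile(Y[pad],[5,25,50,75,95]) if pad.sum() else None,"block Y min",np.percentile(Y[blk],[1,3,50]))
E
python3 look.py w4; python3 jaw.py w2 w3 w4; python3 - <<'E'
from mv import *
s=bot.get_state();print(s["clock"],s["width"],s["wrist_force"],s["tool_pos"])
E
```

```text
w2 pad n 5 Y [50.9 51.1 51.1 51.2 51.2] block Y min [ 70.9  71.8 114.8]
w3 pad n 24 Y [60.6 60.7 61.3 62.6 64.8] block Y min [ 70.6  71.7 114.3]
w4 pad n 21 Y [60.4 60.7 61.4 63.1 65.3] block Y min [ 70.5  71.7 114.2]
4.35 36.98293143966059 [-9.813  2.887  8.99 ] [530.541 -80.977 121.249]
```

play_rows(steps=[[0,0,0,0,0,0],[0,0,0,0,0,0],[0,0,0,0,0,0],[0,0,0,0,0,0],[0,0,0,0,0,0],[0,0,0,0,0,0],[0,0,0,0,0,0],[0,0,0,0,0,0],[0,0,0,0,0,0],[0,0,0,0,0,0],[0,0,0,0,0,0],[0,0,0,0,0,0]], fingers=-1)

```text
clock: 5.35
tool_pos: [530.8, -81.5, 120.6]
tool_rot: [-0.96, -0.001, -1.617]
wrist_force: [-0.9, 0.2, -0.6]
width: 93.5
```

```bash
python3 look.py w5; python3 jaw.py w5
```

```text
w5 pad n 0 Y None block Y min [ 70.7  71.8 113.9]
```

View pics/w5.png

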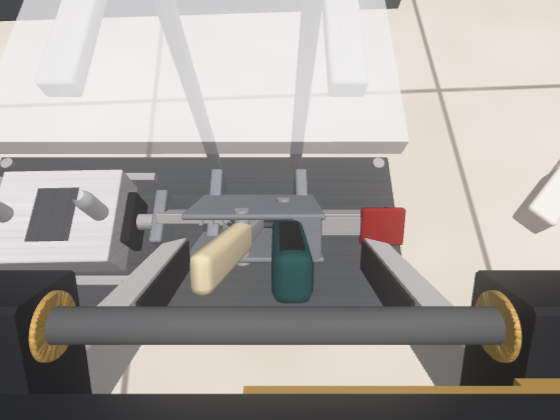

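play_rows(steps=[[0,0,0,0,0,0],[0,0,0,0,0,0],[0,0,0,0,0,0],[0,0,0,0,0,0],[0,0,0,0,0,0],[0,0,0,0,0,0],[0,0,0,0,0,0],[0,0,0,0,0,0],[0,0,0,0,0,0],[0,0,0,0,0,0],[0,0,0,0,0,0],[0,0,0,0,0,0]], fingers=1)

```text
clock: 6.4
tool_pos: [530.5, -81.0, 120.9]
tool_rot: [-0.961, 0.0, -1.616]
wrist_force: [-11.9, 2.0, 12.0]
width: 37.3
```

```bash
python3 look.py w6; python3 jaw.py w6;python3 -c "
from bench import bot
s=bot.get_state();print(s['clock'],s['width'],s['wrist_force'])"
```

```text
w6 pad n 19 Y [68.3 68.7 69.3 70.8 72.2] block Y min [ 45.1  48.6 111.1]
6.45 36.448917454995566 [-12.14254857   2.78560822  12.48015703]
```

play_rows(steps=[[0,0,0,0,0,0],[0,0,0,0,0,0],[0,0,0,0,0,0],[0,0,0,0,0,0],[0,0,0,0,0,0],[0,0,0,0,0,0],[0,0,0,0,0,0],[0,0,0,0,0,0],[0,0,0,0,0,0],[0,0,0,0,0,0],[0,0,0,0,0,0],[0,0,0,0,0,0]], fingers=-1)

```text
clock: 7.45
tool_pos: [530.8, -81.4, 120.7]
tool_rot: [-0.96, -0.001, -1.617]
wrist_force: [0.5, -0.2, 0.1]
width: 94.0
```

```bash
python3 look.py w7; python3 jaw.py w7; python3 - <<'E'
import cv2,numpy as np
a=[cv2.imread(f"pics/{n}.png")[150:300,0:330] for n in("w2","w5","w7")]
a=[a[0],a[1],a[2]]
cv2.imwrite("pics/cmp.png",cv2.resize(np.vstack(a),None,fx=1.3,fy=1.3,interpolation=cv2.INTER_CUBIC))
E
```

```text
w7 pad n 0 Y None block Y min [ 43.9  47.2 110.6]
```

View pics/cmp.png

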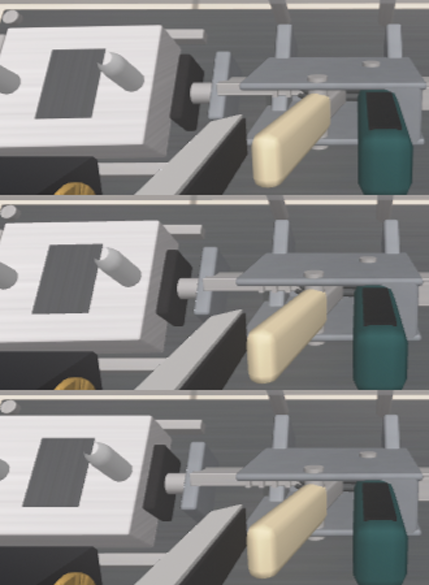

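play_rows(steps=[[0,0,0,0,0,0],[0,0,0,0,0,0],[0,0,0,0,0,0],[0,0,0,0,0,0],[0,0,0,0,0,0],[0,0,0,0,0,0],[0,0,0,0,0,0],[0,0,0,0,0,0],[0,0,0,0,0,0],[0,0,0,0,0,0],[0,0,0,0,0,0],[0,0,0,0,0,0]], fingers=1)

```text
clock: 8.5
tool_pos: [530.4, -81.0, 120.9]
tool_rot: [-0.961, 0.0, -1.616]
wrist_force: [-13.1, 3.0, 12.5]
width: 36.9
```

```bash
python3 look.py w8; python3 jaw.py w8;python3 -c "
from bench import bot
s=bot.get_state();print(s['clock'],s['width'],s['wrist_force'])"
```

```text
w8 pad n 11 Y [68.4 68.9 69.3 70.3 72.1] block Y min [ 50.4  53.7 110.1]
8.55 36.90897535344141 [-12.79384732   1.82636054  12.9457888 ]
```

play_rows(steps=[[0,0,0,0,0,0],[0,0,0,0,0,0],[0,0,0,0,0,0],[0,0,0,0,0,0],[0,0,0,0,0,0],[0,0,0,0,0,0],[0,0,0,0,0,0],[0,0,0,0,0,0],[0,0,0,0,0,0],[0,0,0,0,0,0],[0,0,0,0,0,0],[0,0,0,0,0,0]], fingers=-1)

```text
clock: 9.55
tool_pos: [530.8, -81.4, 120.6]
tool_rot: [-0.96, -0.001, -1.617]
wrist_force: [0.3, 0.6, 0.1]
width: 94.2
```

```bash
python3 look.py w9; python3 jaw.py w9; python3 - <<'E'
import cv2,numpy as np
a=[cv2.imread(f"pics/{n}.png")[150:300,0:330] for n in("w7","w8","w9")]
a=[a[0],a[1],a[2]]
cv2.imwrite("pics/cmp2.png",cv2.resize(np.vstack(a),None,fx=1.3,fy=1.3,interpolation=cv2.INTER_CUBIC))
from bench import bot
im,d=bot.get_image("top");cv2.imwrite("pics/top9.png",cv2.resize(im[140:210,205:340,::-1],None,fx=5,fy=5,interpolation=cv2.INTER_CUBIC))
E
```

```text
w9 pad n 0 Y None block Y min [ 48.   51.1 109.5]
```

View pics/cmp2.png

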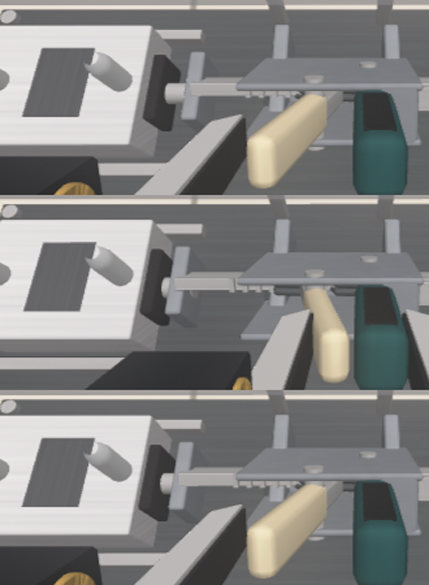

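View pics/top9.png

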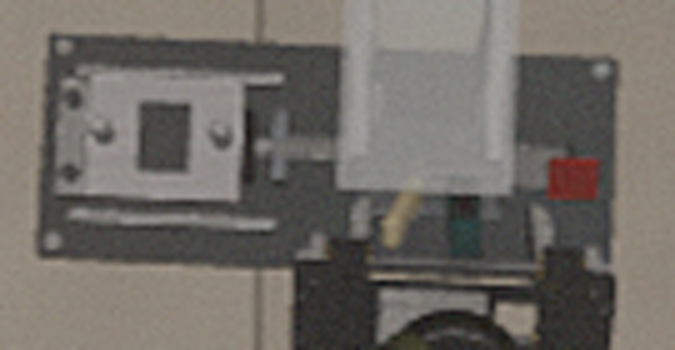

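play_rows(steps=[[0,0,0,0,0,0],[0,0,0,0,0,0],[0,0,0,0,0,0],[0,0,0,0,0,0],[0,0,0,0,0,0],[0,0,0,0,0,0],[0,0,0,0,0,0],[0,0,0,0,0,0],[0,0,0,0,0,0],[0,0,0,0,0,0],[0,0,0,0,0,0]], fingers=1, squeeze=24)

```text
clock: 10.57
tool_pos: [530.3, -79.7, 120.9]
tool_rot: [-0.961, 0.001, -1.615]
wrist_force: [-13.5, 15.6, 16.4]
width: 39.1
```

play_rows(steps=[[0,0,0,0,0,0],[0,0,0,0,0,0],[0,0,0,0,0,0],[0,0,0,0,0,0],[0,0,0,0,0,0],[0,0,0,0,0,0],[0,0,0,0,0,0],[0,0,0,0,0,0],[0,0,0,0,0,0],[0,0,0,0,0,0],[0,0,0,0,0,0],[0,0,0,0,0,0]], fingers=-1)

```text
clock: 11.57
tool_pos: [530.8, -81.5, 120.7]
tool_rot: [-0.96, -0.001, -1.617]
wrist_force: [0.7, 0.1, 0.2]
width: 94.1
```

```bash
python3 look.py w10; python3 - <<'E'
import cv2,numpy as np
a=[cv2.imread(f"pics/{n}.png")[150:300,0:330] for n in("w9","w10")]
cv2.imwrite("pics/cmp3.png",cv2.resize(np.vstack(a),None,fx=1.8,fy=1.8,interpolation=cv2.INTER_CUBIC))
E
```

```text
(no output)
```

View pics/cmp3.png

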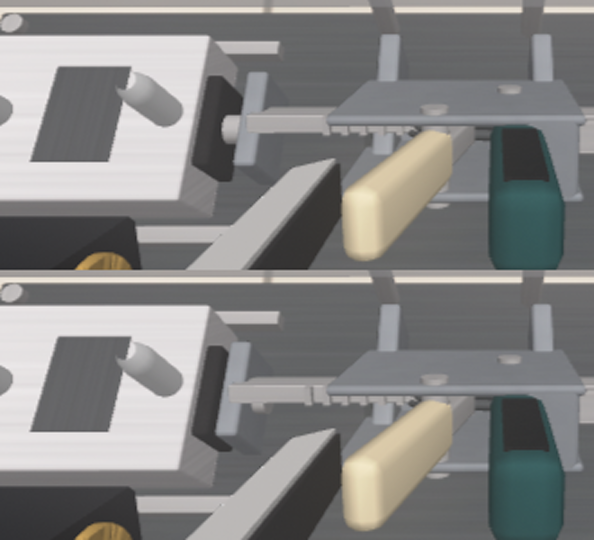

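play_rows(steps=[[0,-1.5,0,0,0,0],[0,-2.5,0,0,0,0],[0,-2.5,0,0,0,0],[0,-2.5,0,0,0,0],[0,-2.5,0,0,0,0],[0,-2.5,0,0,0,0],[0,-2.5,0,0,0,0],[0,-2.0,0,0,0,0],[0,-1.0,0,0,0,0]])

```text
clock: 12.37
tool_pos: [418.5, -76.2, 282.8]
tool_rot: [-0.957, -0.002, -1.617]
wrist_force: [-0.9, 0.0, -0.3]
width: 94.1
```

```bash
python3 look.py w11; python3 - <<'E'
from mv import *
a=np.radians(5.5)
plan([440,340,230],downR([np.cos(a),np.sin(a)]))
E
```

```text
t 12.4167 pos [418.56  -76.312 283.621] F [-0.055 -0.143  2.958] w 93.93389687501168
turn deg tool [-25.957 -94.67   30.153] 102.69082194740975
shift now-axes cm [-41.698   4.429  -2.862]
shift target-axes cm [ 6.124  5.362 41.234]
```

View pics/w11.png

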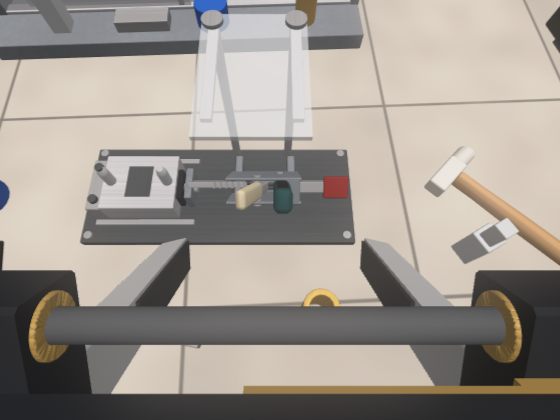

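play_rows(steps=[[0,0,0,-1.73,-6.31,2.01],[0,0,0,-1.73,-6.31,2.01],[0,0,0,-1.73,-6.31,2.01],[0,0,0,-1.73,-6.31,2.01],[0,0,0,-1.73,-6.31,2.01],[0,0,0,-1.73,-6.31,2.01],[0,0,0,-1.73,-6.31,2.01],[0,0,0,-1.73,-6.31,2.01],[0,0,0,-1.73,-6.31,2.01],[0,0,0,-1.73,-6.31,2.01],[0,0,0,-1.73,-6.31,2.01],[0,0,0,-1.73,-6.31,2.01],[0,0,0,-1.73,-6.31,2.01],[0,0,0,-1.73,-6.31,2.01],[0,0,0,-1.73,-6.31,2.01],[0,0,0,0,0,0]])

```text
clock: 13.75
tool_pos: [419.7, -75.7, 279.5]
tool_rot: [-1.569, 0.007, 0.102]
wrist_force: [0.6, -0.7, -0.2]
width: 94.4
```

play_rows(steps=[[0.5,0.4,3.2,0,0,0],[0.5,0.4,3.2,0,0,0],[0.5,0.4,3.2,0,0,0],[0.5,0.4,3.2,0,0,0],[0.5,0.4,3.2,0,0,0],[0.5,0.4,3.2,0,0,0],[0.5,0.4,3.2,0,0,0],[0.5,0.4,3.2,0,0,0],[0.5,0.4,3.2,0,0,0],[0.5,0.4,3.2,0,0,0],[0.5,0.4,3.2,0,0,0],[0.5,0.4,3.2,0,0,0],[0.1,0.4,2.8,0,0,0],[0,0,0,0,0,0],[0,0,0,0,0,0]])

```text
clock: 15.0
tool_pos: [439.8, 340.5, 228.0]
tool_rot: [-1.568, 0.005, 0.095]
wrist_force: [0.1, 0.2, 0.2]
width: 94.3
```

```bash
python3 look.py w12; python3 - <<'E'
from mv import *
a=np.radians(5.5)
plan([440,340,230],downR([np.cos(a),np.sin(a)]))
E
```

```text
t 15.05 pos [440.131 339.648 228.529] F [0.62  0.28  0.296] w 93.83346919105321
turn deg tool [-0.151 -0.114 -0.261] 0.32275527813342486
shift now-axes cm [-0.01  -0.147  0.037]
shift target-axes cm [-0.01  -0.147  0.036]
```

View pics/w12.png

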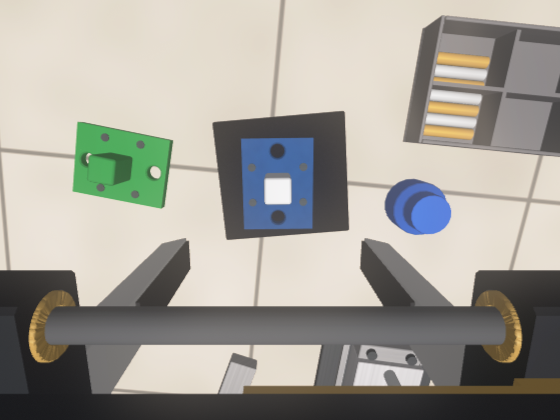

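```bash
python3 - <<'E'
from g import *
im,d,W,hsv,u,v,m=load("w12")
box=(u>205)&(u<355)&(v>105)&(v<245)
blue=((hsv[...,0]>100)&(hsv[...,0]<125)&(hsv[...,1]>110)&box)
print(blue.sum(),"blue z",np.percentile(W[blue][:,2],[5,50,95]))
cs,_=cv2.findContours(blue.astype(np.uint8),cv2.RETR_EXTERNAL,cv2.CHAIN_APPROX_NONE)
c=max(cs,key=cv2.contourArea)[:,0,:].astype(float)
Pz=np.array([onz(m,x,y,18)[:2] for x,y in c],np.float32)
print("rect",cv2.minAreaRect(Pz))
# outer edges via depth
top=blue&(W[...,2]>14)&(W[...,2]<22)
sh=box&(W[...,2]>56)&(W[...,2]<70)
p=W[sh][:,:2].astype(np.float32);print("shank top n",sh.sum(),np.median(W[sh][:,2]),cv2.minAreaRect(p),p.mean(0))
cs,_=cv2.findContours(sh.astype(np.uint8),cv2.RETR_EXTERNAL,cv2.CHAIN_APPROX_NONE)
c=max(cs,key=cv2.contourArea)[:,0,:].astype(float);Pz=np.array([onz(m,x,y,64)[:2] for x,y in c],np.float32);print("shank by plane",cv2.minAreaRect(Pz))
crop=im[105:245,205:355,::-1];cv2.imwrite("pics/w12c.png",cv2.resize(crop,None,fx=4,fy=4,interpolation=cv2.INTER_CUBIC))
dark=(hsv[...,2]<60)&box
n,lab,st,ce=cv2.connectedComponentsWithStats(dark.astype(np.uint8))
for i in range(1,n):
    if 30<st[i,4]<400: print(st[i],ce[i],onz(m,*ce[i],18))
E
```

```text
4862 blue z [16.9 18.2 19.5]
rect ((439.9574890136719, 349.037109375), (79.5640869140625, 103.66749572753906), 6.365206718444824)
shank top n 741 63.99629916953904 ((439.6819763183594, 349.7536926269531), (26.54144859313965, 27.2213077545166), 5.314855575561523) [439.6 350.2]
shank by plane ((439.6035461425781, 350.3070068359375), (26.41517448425293, 27.502422332763672), 5.4568772315979)
```

View pics/w12c.png

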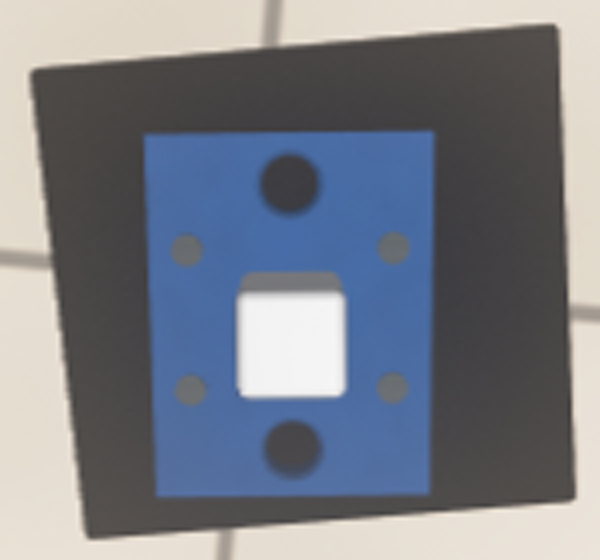

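```bash
python3 - <<'E'
from mv import *
a=np.radians(6)
plan([439.8,349.4,23],downR([np.cos(a),np.sin(a)]))
E
```

```text
t 15.05 pos [440.131 339.648 228.529] F [0.62  0.28  0.296] w 93.83346919105321
turn deg tool [-0.153 -0.614 -0.261] 0.6839978269070969
shift now-axes cm [ 0.152 20.555  0.92 ]
shift target-axes cm [ 0.069 20.553  0.973]
```

play_rows(steps=[[0.1,0,0.9,-0.15,-0.6,-0.25],[0,2.5,0,0,0,0],[0,2.5,0,0,0,0],[0,2.5,0,0,0,0],[0,2.5,0,0,0,0],[0,2.5,0,0,0,0],[0,2.5,0,0,0,0],[0,2.5,0,0,0,0],[0,1.5,0,0,0,0],[0,0.8,0,0,0,0],[0,0.4,0,0,0,0],[0,0,0,0,0,0],[0,0,0,0,0,0]])

```text
clock: 16.13
tool_pos: [441.1, 349.0, 28.2]
tool_rot: [-1.57, -0.002, 0.106]
wrist_force: [1.9, -0.7, -0.4]
width: 94.0
```

```bash
python3 look.py w13; python3 - <<'E'
from mv import *
a=np.radians(6)
plan([439.8,349.4,23],downR([np.cos(a),np.sin(a)]))
E
```

```text
t 16.1833 pos [441.112 349.182  28.385] F [ 0.07  -0.266 -0.463] w 94.05370834717309
turn deg tool [-0.038  0.071  0.133] 0.1550233135271044
shift now-axes cm [-0.129  0.538  0.035]
shift target-axes cm [-0.128  0.538  0.035]
```

View pics/w13.png

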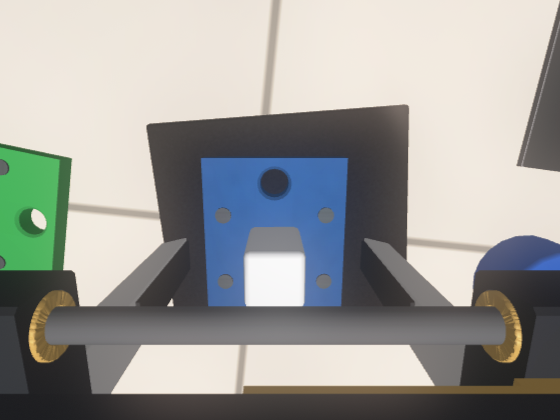

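play_rows(steps=[[-0.1,0.3,0,0,0,0],[0,0.2,0,0,0,0],[0,0,0,0,0,0]])

```text
clock: 16.43
tool_pos: [439.4, 348.7, 22.1]
tool_rot: [-1.571, -0.001, 0.106]
wrist_force: [-0.4, 0.6, 0.3]
width: 94.0
```

play_rows(steps=[[0,0,0,0,0,0],[0,0,0,0,0,0],[0,0,0,0,0,0],[0,0,0,0,0,0],[0,0,0,0,0,0],[0,0,0,0,0,0],[0,0,0,0,0,0],[0,0,0,0,0,0],[0,0,0,0,0,0],[0,0,0,0,0,0],[0,0,0,0,0,0],[0,0,0,0,0,0]], fingers=1, squeeze=40)

```text
clock: 17.43
tool_pos: [439.7, 348.8, 22.2]
tool_rot: [-1.571, -0.001, 0.106]
wrist_force: [1.2, 0.9, -0.1]
width: 27.5
```

play_rows(steps=[[0,-0.5,0,0,0,0],[0,-1.0,0,0,0,0],[0,-2.0,0,0,0,0],[0,-2.0,0,0,0,0],[0,-2.0,0,0,0,0],[0,-2.0,0,0,0,0],[0,-2.0,0,0,0,0],[0,-2.0,0,0,0,0],[0,-2.0,0,0,0,0],[0,-1.5,0,0,0,0],[0,-1,0,0,0,0],[0,0,0,0,0,0]])

```text
clock: 18.43
tool_pos: [439.8, 349.1, 204.6]
tool_rot: [-1.57, -0.003, 0.106]
wrist_force: [1.1, 0.2, -3.7]
width: 27.8
```

```bash
python3 look.py w14; python3 - <<'E'
import cv2
from mv import *
a=cv2.imread("pics/w11.png")[140:250,70:210];b=cv2.imread("pics/w10.png")[150:300,0:200]
cv2.imwrite("pics/w11c.png",cv2.resize(a,None,fx=5,fy=5,interpolation=cv2.INTER_CUBIC))
s=bot.get_state();print(s["clock"],s["tool_pos"],s["tool_rot"],s["width"])
E
```

```text
18.4833 [439.396 348.851 202.812] [-1.571 -0.002  0.106] 27.866083141895576
```

View pics/w14.png

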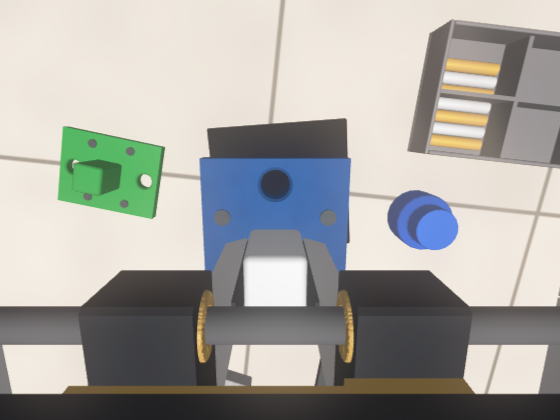

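View pics/w11c.png

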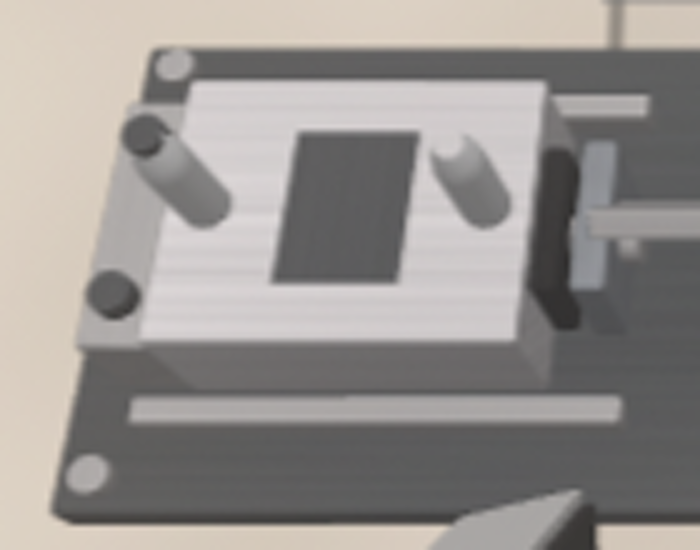

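```bash
python3 - <<'E'
from g import *
from mv import *
np.set_printoptions(precision=2,suppress=True)
for n in ("w11",):
    im,d,W,hsv,u,v,m=load(n)
    T=(u>85)&(u<200)&(v>150)&(v<220)
    c=[onz(m,70+x/5,140+y/5,48)[:2] for x,y in [(190,80),(548,82),(515,340),(138,338)]]
    print(np.array(c),"centre",np.mean(c,0),[np.linalg.norm(c[i]-c[(i+1)%4]) for i in range(4)])
    e=(c[0]-c[1]+c[3]-c[2]);print("y dir slope",e[0]/e[1])
    top=T&(abs(W[...,2]-48)<2.0)
    top=cv2.morphologyEx(top.astype(np.uint8),cv2.MORPH_OPEN,np.ones((3,3)))
    cs,_=cv2.findContours(top,cv2.RETR_EXTERNAL,cv2.CHAIN_APPROX_NONE);cc=max(cs,key=cv2.contourArea)[:,0,:]
    print("depth rect",cv2.minAreaRect(W[cc[:,1],cc[:,0],:2].astype(np.float32)))
    pin=T&(W[...,2]>53)&(W[...,2]<85)
    nn,lab,st,ce=cv2.connectedComponentsWithStats(pin.astype(np.uint8))
    for i in range(1,nn):
        if st[i,4]>15:
            p=W[lab==i]; print(st[i],"z",p[:,2].min(),p[:,2].max(),"x",np.percentile(p[:,0],[5,50,95]),"y",np.percentile(p[:,1],[5,50,95]))
    # dark patch
    dk=T&(hsv[...,2]<130)&(abs(W[...,2]-48)<3);nn,lab,st,ce=cv2.connectedComponentsWithStats(dk.astype(np.uint8))
    i=1+np.argmax(st[1:,4]);p=np.array([onz(m,a,b,48)[:2] for a,b in zip(u[lab==i],v[lab==i])],np.float32);print("patch",cv2.minAreaRect(p))
# plate in tool frame from w14
im,d,W,hsv,u,v,m=load("w14")
s=bot.get_state();R0=R.from_euler("xyz",s["tool_rot"]).as_matrix()
L=(W-s["tool_pos"])@R0
blue=(hsv[...,0]>100)&(hsv[...,0]<125)&(hsv[...,1]>110)&(u>190)&(u<360)&(v>150)&(v<270)
print("plate top y_tool",np.percentile(L[blue][:,1],[5,50,95]),"slope fit", np.linalg.lstsq(np.c_[L[blue][:,0],L[blue][:,2],np.ones(blue.sum())],L[blue][:,1],rcond=None)[0])
for vv in (175,200,225): 
    q=np.where(blue[vv])[0]; print(vv,L[vv,q.min()],L[vv,q.max()])
for uu in (230,250,310,330):
    q=np.where(blue[:,uu])[0]; print(uu,"far edge",L[q.min(),uu], L[q.min()+1,uu])
# hole
h=(~blue)&(u>255)&(u<295)&(v>165)&(v<205)
print("hole px",u[h].mean(),v[h].mean(),h.sum())
o,r=ray(m,u[h].mean(),v[h].mean());ol=R0.T@(o-s["tool_pos"]);rl=R0.T@r
yt=np.median(L[blue][:,1]);print("hole tool",ol+rl*(yt-ol[1])/rl[1])
E
```

```text
[[633.95 147.78]
 [628.78  47.42]
 [550.31  51.64]
 [555.4  150.88]] centre [592.11  99.43] [np.float64(100.49185744147915), np.float64(78.58116582913965), np.float64(99.36926090483789), np.float64(78.60769487649523)]
y dir slope 0.05143810435424884
depth rect ((592.4849853515625, 100.6038818359375), (100.48919677734375, 80.841796875), 87.46013641357422)
[ 97 166  18  18 177] z 53.252048203454024 82.4133708634796 x [587.88 590.44 597.09] y [131.64 134.63 141.55]
[156 167  15  18 159] z 53.30767570307421 82.96407587629409 x [584.39 586.54 592.16] y [55.9  59.51 66.81]
patch ((592.0711669921875, 100.4659194946289), (32.913185119628906, 44.19771194458008), 87.41291046142578)
plate top y_tool [1.12 2.2  3.35] slope fit [-0.   -0.12  5.25]
175 [-39.55   2.28  43.8 ] [39.49  2.78 43.69]
200 [-39.71   2.49  30.19] [38.91  2.09 30.21]
225 [-39.24   2.28  16.2 ] [39.12  2.58 16.05]
230 far edge [-23.96   3.32  52.69] [-23.92   2.89  52.2 ]
250 far edge [-13.29   2.47  52.74] [-13.32   2.76  52.2 ]
310 far edge [18.42  2.86 52.7 ] [18.36  2.18 52.23]
330 far edge [28.82  1.71 52.78] [28.96  2.43 52.2 ]
hole px 274.75666074600355 182.2397868561279 563
hole tool [-0.23  2.2  39.9 ]
```

```bash
python3 - <<'E'
from mv import *
plan([450,45,225],downR([1,-0.045]))
E
```

```text
t 18.4833 pos [439.396 348.851 202.812] F [ 0.121 -0.252 -5.702] w 27.866083141895576
turn deg tool [-0.019  8.669  0.088] 8.669366595543146
shift now-axes cm [ -2.167  -2.228 -30.326]
shift target-axes cm [  2.425  -2.219 -30.307]
```

play_rows(steps=[[0,-0.5,0,0,2.15,0],[0,-0.5,0,0,2.15,0],[0,-0.6,0,0,2.15,0],[0,-0.6,0,0,2.2,0.1],[0.2,0,-1.5,0,0,0],[0.25,0,-3,0,0,0],[0.25,0,-3,0,0,0],[0.25,0,-3,0,0,0],[0.25,0,-3,0,0,0],[0.25,0,-3,0,0,0],[0.25,0,-3,0,0,0],[0.25,0,-3,0,0,0],[0.25,0,-3,0,0,0],[0.25,0,-3,0,0,0],[0,0,-1.2,0,0,0],[0,0,-0.6,0,0,0],[0,0,0,0,0,0],[0,0,0,0,0,0]])

```text
clock: 19.98
tool_pos: [450.0, 45.2, 223.7]
tool_rot: [-1.571, 0.002, -0.045]
wrist_force: [0.1, 0.8, -3.9]
width: 27.7
```

```bash
python3 -c "
from bench import bot
s=bot.get_state();print(s['clock'],s['tool_pos'],s['tool_rot'],s['width'])"; python3 look.py w15
```

```text
19.9833 [450.00988949  45.23639928 223.72710229] [-1.57094063  0.00191106 -0.04466898] 27.712439569495487
```

View pics/w15.png

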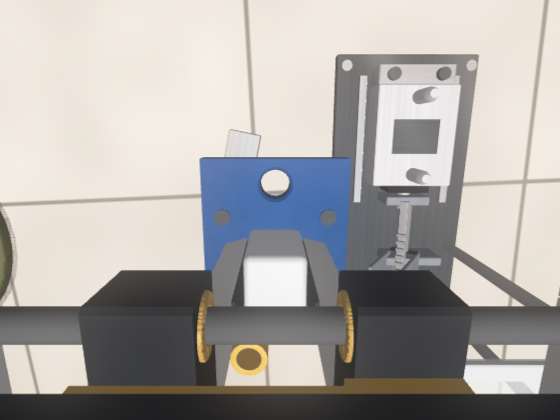

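```bash
cat > blk.py <<'E'
import sys
from g import *
from mv import *
np.set_printoptions(precision=2,suppress=True)
n=sys.argv[1];x0,x1,y0,y1=map(int,sys.argv[2:6])
im,d,W,hsv,u,v,m=load(n)
T=(u>x0)&(u<x1)&(v>y0)&(v<y1)
top=T&(abs(W[...,2]-48)<2.5)&(hsv[...,2]>60)
top=cv2.morphologyEx(top.astype(np.uint8),cv2.MORPH_OPEN,np.ones((3,3)))
cs,_=cv2.findContours(top,cv2.RETR_EXTERNAL,cv2.CHAIN_APPROX_NONE);cc=max(cs,key=cv2.contourArea)[:,0,:]
print("top z",np.median(W[...,2][top>0]));print("depth rect",cv2.minAreaRect(W[cc[:,1],cc[:,0],:2].astype(np.float32)))
p=np.array([onz(m,a,b,48)[:2] for a,b in cc],np.float32);print("plane rect",cv2.minAreaRect(p))
dk=T&(hsv[...,2]<125)&(abs(W[...,2]-48)<3);nn,lab,st,ce=cv2.connectedComponentsWithStats(dk.astype(np.uint8))
i=1+np.argmax(st[1:,4]);p=np.array([onz(m,a,b,48)[:2] for a,b in zip(u[lab==i],v[lab==i])],np.float32);print("patch",st[i],cv2.minAreaRect(p))
pin=T&(W[...,2]>53)&(W[...,2]<86)
nn,lab,st,ce=cv2.connectedComponentsWithStats(pin.astype(np.uint8))
for i in range(1,nn):
    if st[i,4]>15:
        p=W[lab==i]
        # cylinder axis fit on points z 54..71 (radius 7 vertical)
        q=p[(p[:,2]<71)]
        from scipy.optimize import least_squares
        r=least_squares(lambda c:np.hypot(q[:,0]-c[0],q[:,1]-c[1])-7,p[:,:2].mean(0),loss="soft_l1")
        print("pin",st[i],len(q),"fit",r.x,"rms",np.sqrt(np.mean(r.fun**2)),"tip",p[p[:,2]>80].mean(0) if (p[:,2]>80).any() else None)
E
python3 blk.py w15 365 465 75 195
```

```text
top z 48.197623336772295
depth rect ((592.4209594726562, 100.61138153076172), (99.59068298339844, 80.48687744140625), 87.4470443725586)
plane rect ((591.8993530273438, 100.58748626708984), (99.04938507080078, 80.1668472290039), 87.406982421875)
patch [420 120  20  33 440] ((605.7828369140625, 99.91572570800781), (31.419614791870117, 18.911537170410156), 87.7160873413086)
pin [414  86  25  18 262] 112 fit [594.38 138.37] rms 0.2567350265269707 tip [592.01 137.75  81.14]
pin [407 169  23  16 228] 98 fit [590.91  62.45] rms 0.2699854130056372 tip [588.17  63.62  81.14]
```

```bash
python3 - <<'E'
from g import *
from mv import *
np.set_printoptions(precision=2,suppress=True)
im,d,W,hsv,u,v,m=load("w15")
R0=R.from_euler("xyz",[-1.57094063,0.00191106,-0.04466898]).as_matrix();t=np.array([450.01,45.236,223.727])
L=(W-t)@R0
blue=(hsv[...,0]>100)&(hsv[...,0]<125)&(hsv[...,1]>110)&(u>190)&(u<360)&(v>150)&(v<270)
top=blue&(abs(L[...,1]-2.3)<1.5)
A=np.c_[L[top][:,0],L[top][:,2],np.ones(top.sum())];print("plane y=ax+bz+c",np.linalg.lstsq(A,L[top][:,1],rcond=None)[0])
el,er=[],[]
for vv in range(165,262,4):
    q=np.where(top[vv])[0]; el.append(L[vv,q.min()]);er.append(L[vv,q.max()])
el=np.array(el);er=np.array(er);print("left fit x=a z+b",np.polyfit(el[:,2],el[:,0],1),"right",np.polyfit(er[:,2],er[:,0],1))
fe=np.array([L[np.where(top[:,x])[0].min(),x] for x in range(206,346,4)]);print("far z",np.polyfit(fe[:,0],fe[:,2],1))
# hole rim fit on top plane
h=(~blue)&(u>255)&(u<295)&(v>162)&(v<205)
cs,_=cv2.findContours(h.astype(np.uint8),cv2.RETR_EXTERNAL,cv2.CHAIN_APPROX_NONE);c=max(cs,key=cv2.contourArea)[:,0,:].astype(float)
Q=[]
for a,b in c:
    o,r=ray(m,a,b);ol=R0.T@(o-t);rl=R0.T@r;Q.append((ol+rl*(2.3-ol[1])/rl[1])[[0,2]])
Q=np.array(Q,np.float32);print("hole rim",cv2.minEnclosingCircle(Q),Q.min(0),Q.max(0))
E
```

```text
plane y=ax+bz+c [-0.   -0.    3.36]
left fit x=a z+b [ -0.   -38.57] right [-0.01 38.14]
far z [-0.   50.94]
hole rim ((-0.607666552066803, 39.21218490600586), 8.025591850280762) [-8.03 31.31] [ 6.88 46.82]
```

```bash
python3 - <<'E'
from mv import *
plan([592.7,99.7,140],downR([1,-0.0456]))
E
```

```text
t 20.0333 pos [450.099  45.588 223.828] F [-0.65   0.543 -4.109] w 27.574103378954234
turn deg tool [ 0.008  0.088 -0.101] 0.1337337478424366
shift now-axes cm [14.023  8.357  6.035]
shift target-axes cm [13.999  8.383  6.055]
```

play_rows(steps=[[1.0,0,0.5,0,0.1,-0.1],[2.0,0,0.9,0,0,0],[2.5,0,1.0,0,0,0],[2.5,0,1.0,0,0,0],[2.5,0,1.0,0,0,0],[2.0,0.5,0.9,0,0,0],[1.0,1.0,0.5,0,0,0],[0.5,1.5,0.25,0,0,0],[0,1.8,0,0,0,0],[0,1.8,0,0,0,0],[0,1.0,0,0,0,0],[0,0.8,0,0,0,0],[0,0,0,0,0,0],[0,0,0,0,0,0]])

```text
clock: 21.2
tool_pos: [593.2, 99.3, 140.7]
tool_rot: [-1.571, -0.001, -0.046]
wrist_force: [0.9, -0.3, -3.8]
width: 27.8
```

```bash
python3 look.py w16; python3 - <<'E'
from mv import *
plan([592.7,99.7,106],downR([1,-0.0456]))
E
```

```text
t 21.25 pos [593.386  99.231 141.241] F [ 0.453 -0.007 -3.667] w 27.860467994589726
turn deg tool [ 0.003 -0.032  0.111] 0.11542559544114145
shift now-axes cm [-0.078  3.524  0.044]
shift target-axes cm [-0.071  3.524  0.044]
```

View pics/w16.png

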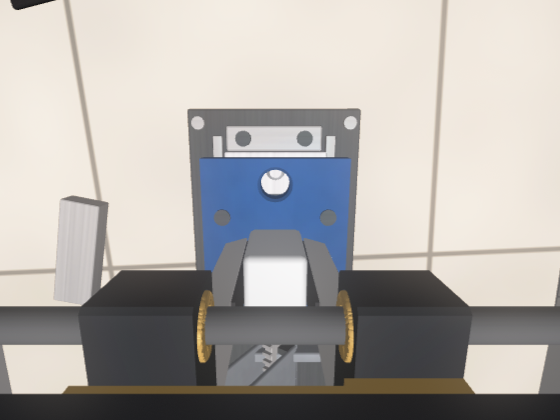

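play_rows(steps=[[-0.06,0.6,0.04,0,0,0.1],[0,0.8,0,0,0,0],[0,0.8,0,0,0,0],[0,0.6,0,0,0,0],[0,0.4,0,0,0,0],[0,0,0,0,0,0],[0,0,0,0,0,0]])

```text
clock: 21.83
tool_pos: [592.4, 99.3, 108.1]
tool_rot: [-1.571, 0.002, -0.046]
wrist_force: [-0.2, -0.5, -3.6]
width: 27.6
```

```bash
python3 look.py w17; python3 - <<'E'
from mv import *
import cv2
plan([592.7,99.7,64],downR([1,-0.0456]))
cv2.imwrite("pics/w17c.png",cv2.resize(cv2.imread("pics/w17.png")[90:270,170:380],None,fx=3.5,fy=3.3,interpolation=cv2.INTER_CUBIC))
E
```

```text
t 21.8833 pos [592.559  99.342 108.437] F [-0.316 -0.155 -3.353] w 27.72925513214518
turn deg tool [ 0.015 -0.053 -0.047] 0.07256311719911267
shift now-axes cm [0.016 4.444 0.038]
shift target-axes cm [0.012 4.444 0.036]
```

View pics/w17c.png

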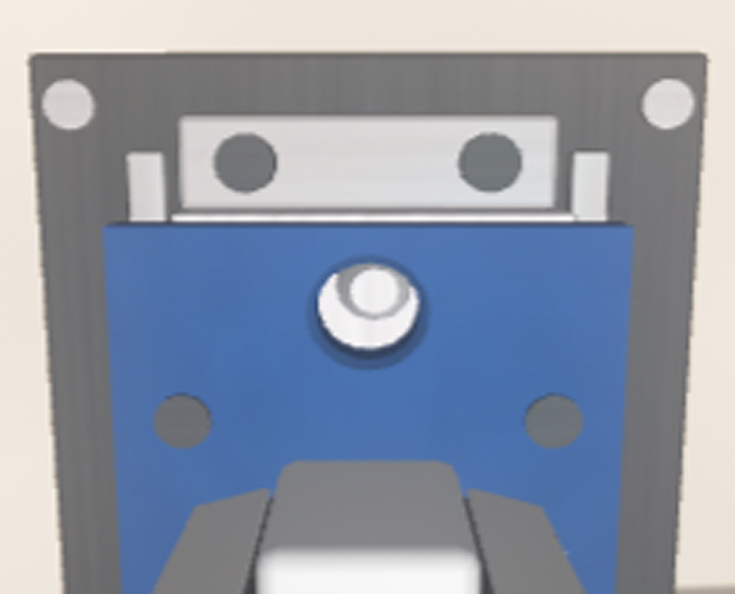

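play_rows(steps=[[0.06,0.2,0.02,0,0,0],[0,0.3,0,0,0,0],[0,0.3,0,0,0,0],[0,0.3,0,0,0,0],[0,0.3,0,0,0,0],[0,0.2,0,0,0,0],[0,0,0,0,0,0]])

```text
clock: 22.47
tool_pos: [592.8, 99.5, 91.6]
tool_rot: [-1.571, 0.002, -0.046]
wrist_force: [0.0, -0.2, -3.8]
width: 27.4
```

play_rows(steps=[[0,0.2,0,0,0,0],[0,0.2,0,0,0,0],[0,0.2,0,0,0,0],[0,0.2,0,0,0,0],[0,0.2,0,0,0,0],[0,0,0,0,0,0]])

```text
clock: 22.97
tool_pos: [592.8, 99.5, 81.8]
tool_rot: [-1.571, 0.002, -0.046]
wrist_force: [-0.5, 0.1, -4.1]
width: 28.3
```

play_rows(steps=[[0,0.2,0,0,0,0],[0,0.2,0,0,0,0],[0,0.2,0,0,0,0],[0,0.2,0,0,0,0],[0,0.2,0,0,0,0],[0,0.2,0,0,0,0],[0,0,0,0,0,0]])

```text
clock: 23.55
tool_pos: [592.8, 99.5, 69.7]
tool_rot: [-1.571, 0.002, -0.046]
wrist_force: [0.3, 0.4, -3.7]
width: 27.5
```

play_rows(steps=[[0,0.15,0,0,0,0],[0,0.15,0,0,0,0],[0,0.1,0,0,0,0],[0,0.1,0,0,0,0],[0,0,0,0,0,0],[0,0,0,0,0,0]])

```text
clock: 24.05
tool_pos: [593.0, 99.5, 65.2]
tool_rot: [-1.571, 0.001, -0.046]
wrist_force: [-0.8, -0.9, -3.5]
width: 27.7
```

play_rows(steps=[[0,0.1,0,0,0,0],[0,0,0,0,0,0],[0,0,0,0,0,0]])

```text
clock: 24.3
tool_pos: [593.0, 99.5, 64.2]
tool_rot: [-1.571, 0.001, -0.046]
wrist_force: [0.1, 0.1, -3.4]
width: 27.4
```

play_rows(steps=[[0,0.1,0,0,0,0],[0,0,0,0,0,0],[0,0,0,0,0,0]])

```text
clock: 24.55
tool_pos: [593.0, 99.5, 64.2]
tool_rot: [-1.571, 0.001, -0.046]
wrist_force: [-5.9, -0.7, 7.9]
width: 27.6
```

play_rows(steps=[[0,0,0,0,0,0],[0,0,0,0,0,0],[0,0,0,0,0,0],[0,0,0,0,0,0]])

```text
clock: 24.88
tool_pos: [593.0, 99.5, 64.2]
tool_rot: [-1.571, 0.001, -0.046]
wrist_force: [-5.6, -0.9, 6.6]
width: 27.6
```

play_rows(steps=[[0,-0.1,0,0,0,0],[0,0,0,0,0,0],[0,0,0,0,0,0],[0,0,0,0,0,0],[0,0,0,0,0,0],[0,0,0,0,0,0],[0,0,0,0,0,0],[0,0,0,0,0,0],[0,0,0,0,0,0],[0,0,0,0,0,0]], fingers=-1)

```text
clock: 25.72
tool_pos: [593.0, 99.5, 64.2]
tool_rot: [-1.571, 0.001, -0.046]
wrist_force: [0.5, 0.1, -0.3]
width: 91.0
```

play_rows(steps=[[0,-0.5,0,0,0,0],[0,-1.5,0,0,0,0],[0,-3,0,0,0,0],[0,-4,0,0,0,0],[0,-4,0,0,0,0],[0,-3.5,0,0,0,0],[0,-1.5,0,0,0,0],[0,-0.5,0,0,0,0],[0,0,0,0,0,0]])

```text
clock: 26.47
tool_pos: [593.4, 99.6, 250.3]
tool_rot: [-1.571, -0.001, -0.046]
wrist_force: [1.1, 1.3, -0.4]
width: 94.1
```

```bash
python3 look.py w18; python3 - <<'E'
from mv import *
from g import *
s=bot.get_state();print(s["clock"],s["tool_pos"])
im,d,W,hsv,u,v,m=load("w18")
blue=(hsv[...,0]>100)&(hsv[...,0]<125)&(hsv[...,1]>110)&(u>180)&(u<380)&(v>80)&(v<330)
z=W[...,2]; t=blue&(z>55)&(z<70); p=W[t]
A=np.c_[p[:,:2],np.ones(len(p))];c=np.linalg.lstsq(A,p[:,2],rcond=None)[0];np.set_printoptions(precision=4,suppress=True);print(t.sum(),"z med",np.median(p[:,2]),"tilt",c[:2]); print(cv2.minAreaRect(p[:,:2].astype(np.float32)))
E
```

```text
26.5167 [593.   99.5 248.5]
5117 z med 60.220841379226954 tilt [-0.0003 -0.0002]
((591.988037109375, 99.70824432373047), (102.86368560791016, 78.77925872802734), 87.30703735351562)
```

View pics/w18.png

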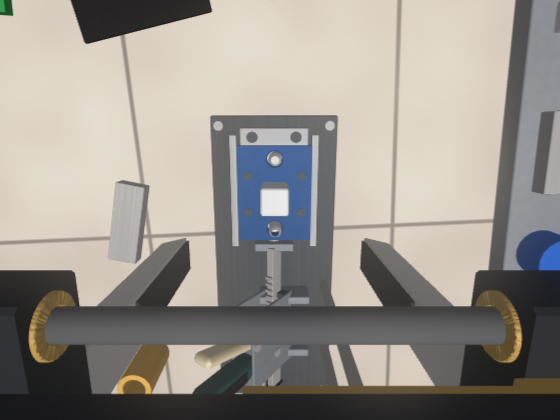

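```bash
cat > tab.py <<'E'
from g import *
from mv import *
H=np.array([518.9,-98,135.7])
tab=H-0.8*xg-66*fy-79*zg
x=xg;y=-zg;Rt=np.stack([x,y,np.cross(x,y)],1)
E
python3 - <<'E'
from tab import *
print(tab)
plan(tab+150*zg,Rt); s=bot.get_state();R0=R.from_euler("xyz",s["tool_rot"]).as_matrix(); A=tab+150*zg;print(A,Rt.T@(A-[440,92,250])/10)
E
```

```text
[ 560.6 -165.9   70.5]
t 26.5167 pos [593.   99.5 248.5] F [ 0.  -0.4 -1.1] w 93.66905792600562
turn deg tool [  0.1  -0.1 -35.1] 35.103768690966305
shift now-axes cm [-10.6   5.5 -26.7]
shift target-axes cm [-11.9  -1.6 -26.7]
[ 474.7 -162.1  193.4] [  0.5   7.3 -25.2]
```

play_rows(steps=[[-2,0,0,0,0,0],[-3.5,0,0,0,0,0],[-3.5,0,0,0,0,0],[-3.5,0,0,0,0,0],[-2.5,0,0,0,0,0],[0,0,0,0,0,-7],[0,0,0,0,0,-7],[0,0,0,0,0,-7],[0,0,0,0,0,-7],[0,0,0,0,0,-7],[0,0,-3.7,0,0,0],[0,0,-3.7,0,0,0],[0,0,-3.7,0,0,0],[0,0,-3.7,0,0,0],[0,0,-3.7,0,0,0],[0,0,-3.7,0,0,0],[0,0,-3.0,0,0,0],[0,0,-1.3,0,0,0],[0,0,0,0,0,0],[0,0,0,0,0,0]], fingers=1)

```text
clock: 28.18
tool_pos: [430.7, -154.1, 247.7]
tool_rot: [-1.569, -0.606, -0.05]
wrist_force: [0.3, -0.4, -0.3]
width: 0.3
```

```bash
python3 look.py w19; python3 - <<'E'
from tab import *
plan(tab+20*zg,Rt);print(bot.get_state()["joint_positions"])
E
```

```text
t 28.2333 pos [ 430.9 -153.4  248.1] F [ 0.2 -0.4 -0.1] w -0.00043763100057199337
turn deg tool [ 0.1 -0.2 -0.2] 0.28920279891433315
shift now-axes cm [ 0.6 20.  -0.7]
shift target-axes cm [ 0.5 20.  -0.7]
[-0.6 -0.3  2.1  0.4  0.8 -0.8]
```

View pics/w19.png

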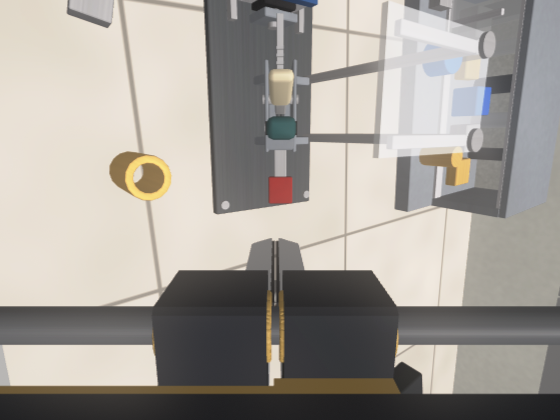

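```bash
python3 - <<'E'
from tab import *
im,d,W,hsv,u,v,m=load("w19")
red=((hsv[...,0]<8)|(hsv[...,0]>172))&(hsv[...,1]>110)&(u>260)&(u<300)&(v>170)&(v<215)
L=np.stack([(W-H)@xg,(W-H)@fy,(W-H)@zg],-1);p=L[red]
for k in range(3): print(np.percentile(p[:,k],[2,25,50,75,98]))
for uu in (385,400,440):
    for vv in range(148,164,2):
        if 225<W[vv,uu,2]<250: print(uu,vv,W[vv,uu])
E
```

```text
[-14.2  -8.2  -1.3   5.8  11.7]
[-75.2 -67.9 -59.7 -52.5 -45.5]
[-80.6 -79.5 -79.  -78.4 -77.3]
385 148 [ 529.  -103.7  241.3]
385 150 [ 529.4 -105.1  241.1]
385 152 [ 528.7 -106.4  241.6]
385 154 [ 528.6 -107.7  241.8]
385 156 [ 528.9 -109.1  241.6]
400 148 [ 545.7 -104.9  241.2]
400 150 [ 547.9 -106.6  239.7]
400 152 [ 546.4 -107.8  240.8]
400 154 [ 546.2 -109.2  241.1]
400 156 [ 546.5 -110.7  240.9]
440 148 [ 597.5 -108.8  240.9]
440 150 [ 597.1 -110.3  241.3]
440 152 [ 597.1 -111.9  241.4]
```

play_rows(steps=[[0.5,1.5,-0.7,0,-0.2,-0.2],[0,3,0,0,0,0],[0,3,0,0,0,0],[0,3,0,0,0,0],[0,3,0,0,0,0],[0,3,0,0,0,0],[0,2,0,0,0,0],[0,1.5,0,0,0,0],[0,0,0,0,0,0],[0,0,0,0,0,0]])

```text
clock: 29.07
tool_pos: [549.6, -164.8, 87.9]
tool_rot: [-1.572, -0.611, -0.04]
wrist_force: [0.3, -0.1, 0.9]
width: 0.9
```

```bash
python3 look.py w20; python3 - <<'E'
from tab import *
plan(tab,Rt)
E
```

```text
t 29.1167 pos [ 549.7 -165.3   88.8] F [0.9 0.1 0.6] w 0.4938273591953915
turn deg tool [0.  0.2 0.1] 0.17598601864276006
shift now-axes cm [-0.2  2.1 -0. ]
shift target-axes cm [-0.2  2.1 -0. ]
```

View pics/w20.png

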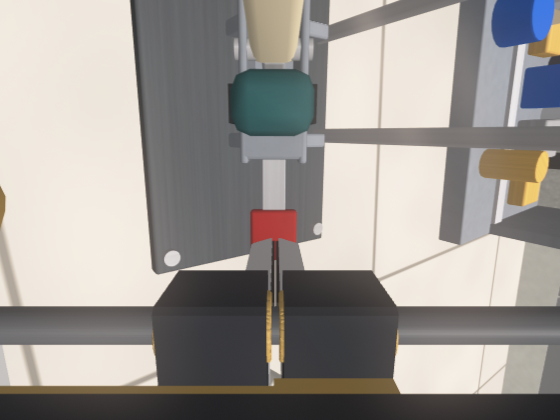

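Fingers are in line with the tab at (273,225); now press gently: 2.0 cm to touch, then on.

play_rows(steps=[[-0.2,0.6,0,0,0,0],[0,0.6,0,0,0,0],[0,0.5,0,0,0,0],[0,0.4,0,0,0,0],[0,0.4,0,0,0,0],[0,0,0,0,0,0]])

```text
clock: 29.62
tool_pos: [562.9, -167.5, 66.6]
tool_rot: [-1.574, -0.613, -0.042]
wrist_force: [-2.4, -3.0, 3.7]
width: 0.1
```

play_rows(steps=[[0,0.2,0,0,0,0],[0,0.2,0,0,0,0],[0,0.2,0,0,0,0],[0,0.1,0,0,0,0],[0,0,0,0,0,0],[0,0,0,0,0,0]])

```text
clock: 30.12
tool_pos: [566.7, -167.3, 61.2]
tool_rot: [-1.574, -0.612, -0.042]
wrist_force: [-1.5, -1.9, 2.2]
width: 0.6
```

```bash
python3 look.py w21; python3 - <<'E'
from tab import *
plan(tab-13*zg,Rt)
E
```

```text
t 30.1667 pos [ 566.7 -167.4   61.3] F [-0.6 -1.1  1.1] w 0.2894423973624676
turn deg tool [0.1 0.1 0.1] 0.16606690413318412
shift now-axes cm [0.  0.2 0.1]
shift target-axes cm [0.  0.2 0.1]
```

View pics/w21.png

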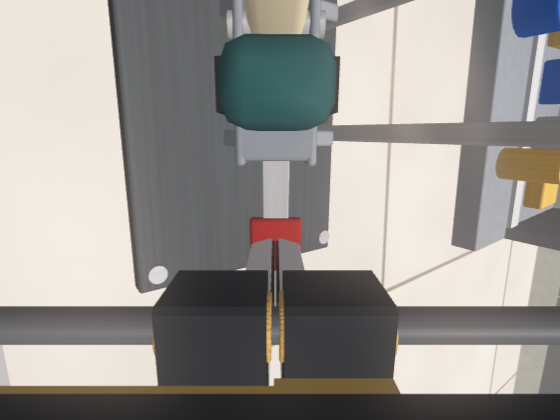

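play_rows(steps=[[0,0.1,0,0,0,0],[0,0.1,0,0,0,0],[0,0,0,0,0,0],[0,0,0,0,0,0],[0,0,0,0,0,0],[0,0,0,0,0,0],[0,0,0,0,0,0],[0,0,0,0,0,0],[0,0,0,0,0,0]])

```text
clock: 30.92
tool_pos: [567.8, -167.4, 59.6]
tool_rot: [-1.574, -0.612, -0.042]
wrist_force: [-0.5, -1.8, 2.1]
width: 0.6
```

```bash
python3 look.py w22; python3 - <<'E'
from bench import bot
import cv2
im,d=bot.get_image("top");cv2.imwrite("pics/top22.png",cv2.resize(im[140:210,205:340,::-1],None,fx=5,fy=5,interpolation=cv2.INTER_CUBIC))
E
```

```text
(no output)
```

View pics/w22.png

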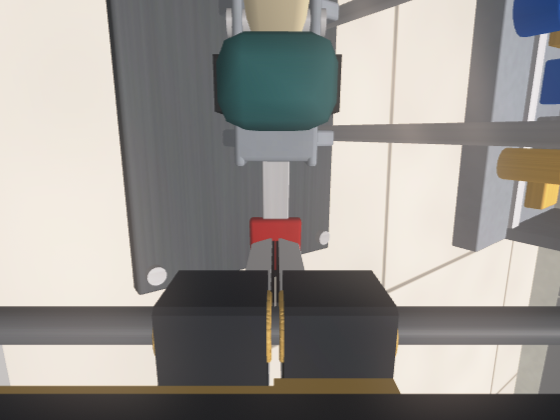

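View pics/top22.png

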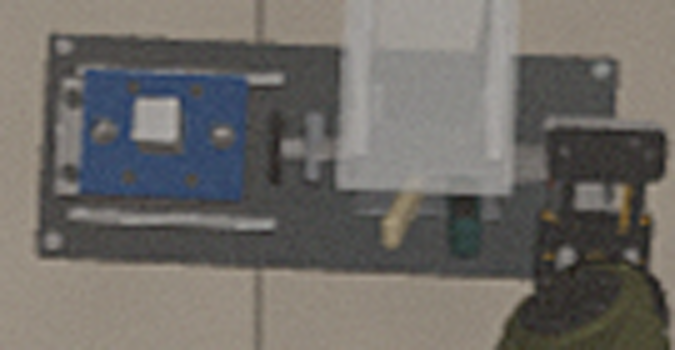

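play_rows(steps=[[0,-0.5,0,0,0,0],[0,-1,0,0,0,0],[0,-2.5,0,0,0,0],[0,-3,0,0,0,0],[0,-3,0,0,0,0],[0,-3,0,0,0,0],[0,-3,0,0,0,0],[0,-3,0,0,0,0],[0,-2,0,0,0,0],[0,-1,0,0,0,0],[0,0,0,0,0,0],[0,0,0,0,0,0],[0,0,0,0,0,0]])

```text
clock: 32.1
tool_pos: [441.4, -161.2, 238.7]
tool_rot: [-1.573, -0.611, -0.042]
wrist_force: [0.5, -0.1, -0.4]
width: 0.5
```

```bash
python3 look.py w23; python3 - <<'E'
from bench import bot
from g import *
s=bot.get_state();print(s["clock"],s["tool_pos"],s["wrist_force"])
im,d=bot.get_image("scene");cv2.imwrite("pics/s23.png",cv2.resize(im[190:390,190:450,::-1],None,fx=3,fy=3,interpolation=cv2.INTER_CUBIC))
im,d=bot.get_image("top");cv2.imwrite("pics/t23.png",cv2.resize(im[120:250,120:350,::-1],None,fx=3.4,fy=3.4,interpolation=cv2.INTER_CUBIC))
im,d,W,hsv,u,v,m=load("w23")
H=np.array([518.9,-98,135.7]);L=np.stack([(W-H)@xg,(W-H)@fy,(W-H)@zg],-1)
red=((hsv[...,0]<8)|(hsv[...,0]>172))&(hsv[...,1]>110)&(u>250)&(u<305)&(v>160)&(v<225)
print("red z",np.median(L[red][:,2]))
E
```

```text
32.15 [ 441.4 -161.2  238.5] [ 0.2 -0.2  0.2]
red z -79.06206875273395
```

View pics/s23.png

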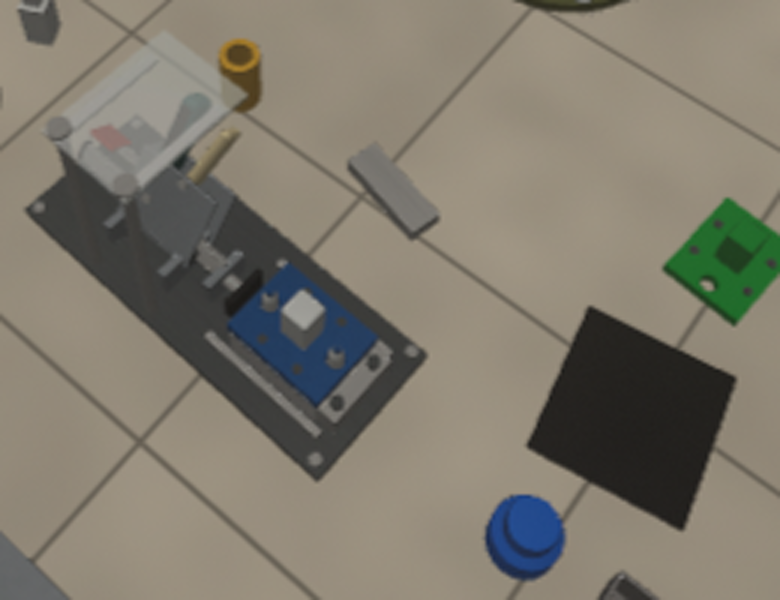

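View pics/t23.png

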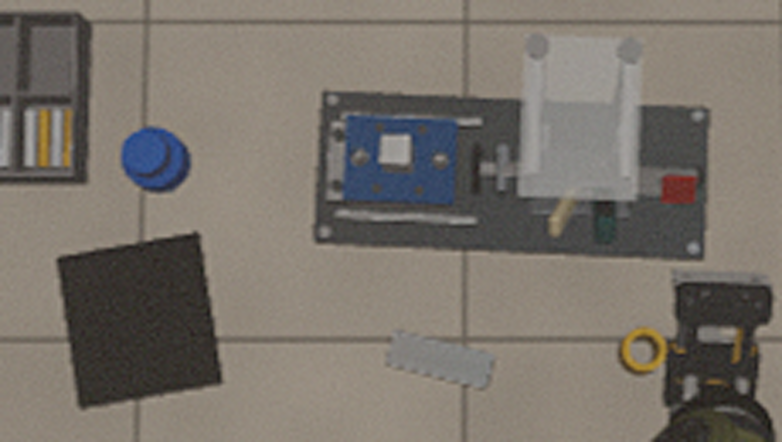

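```bash
python3 -c "
from bench import bot
print(bot.hand_in())"
```

```text
the job is handed in; nothing more can be done
None
```

I nipped the die block with four trigger squeezes, seated the backplate over both pins, pressed the red tab to release the jaw, and handed in at about 32 s of the 72 s allowed. No verdict came back.

- **Clamping:** The first three squeezes were at 28 N. I then meant to test for stiffness at 24 N, but the trigger gave one more full stroke and the bar gained a fourth tooth. That put the bar four teeth on, about 32 mm. It left the pad pressed almost fully in, and I did not squeeze again. There is no direct reading of the pad force; the nip was judged from the pictures.
- **Seating the plate:** There was no sideways load on the way down over the pins. Contact came at about 8 N, at the height expected for a flush fit. Afterwards the plate's top measured 60.2 mm against the expected 60 mm. It was level, and its centre was within about 1 mm of the block's centre as I had measured it.
- **Release:** After about 13 mm of press the jaw ran back. In the top view the pad is at the same place as at the start, and the tab is back up at its original height.
- **Final checks:** The trigger is at rest, the block shows no visible gap at the stop, and the arm is clear with the wrist force near zero. The die cap, gauge block and sleeve are where they started in the last pictures; I did not look at the mallet or punch again after the squeezing.

No check failed. The only reading I had to correct was the hole position, which pointed to a sideways shift of about 0.6 mm, so I moved the plate over before lowering it.

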